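# Roll the knurled wheel back two turns and push the lock out

### The arm

A 6-joint arm with a two-finger parallel gripper is mounted at the origin on a cart in front of the work surface, level with it; the furniture and walls round the work are solid. World frame = base frame: x ahead of the robot, y to its left, z up, the work surface at z = 0. Lengths are in m, angles in rad, forces in N, time in s.
With the tool pointing down it reaches from about 0.325 to 0.85 m from the base axis. Payload 4.4 kg.
Tool frame: the origin (TCP) lies between the finger pads; the fingertips stand 19 mm ahead of it and the grasp point (between the pads) is the TCP; y points along the fingers, x is the direction in which the jaws open and shut, and the axes are right-handed (so a half turn about y gives the same grasp; the last joint's range is limited). The gripper opens to 94 mm and grips with 3 to 60 N. Pads are 16 mm wide; open, the fingers measure 119 mm over their backs; the gripper's body (75 mm by 177 mm) begins 78 mm behind the grasp point.
Start: joints at [0.985, 0.207, 1.542, -0, 1.393, -0.15], TCP at [0.243, 0.521, 0.19] pointing down, gripper open.
Joint ranges: [-2.73, 2.73], [-0.86, 2.22], [0.23, 2.46], [-1.11, 4.25], [0.08, 2.63], [-2.82, 2.82]. Speed limits (rad/s): [2.79, 2.79, 3.14, 3.14, 3.14, 3.14].

### API

Orientations are given as a unit quaternion [x, y, z, w].
In Python, from station import * gives the robot as it stands.
- The arm moves only by the tool play_rows, never from a script. Its arguments are lists of equal length, an entry for each row: "linear": the shift along the world's x, y, z in cm, a list of three; "yaw": the turn about the world's z in rad. In form: {"linear": [[dx, dy, dz], ...], "yaw": [yaw, ...]}. A call has 1 to 12 rows; each row is the pose to reach, as a shift and turn from the pose commanded when the call began; what a row does not reach only later rows make up. A row lasts 1/12 s, in which the tool goes at most 41.7 mm and 7.16 degrees, less where a joint would pass 70% of its speed; a pose out of reach is approached as far as the arm can. A call with a gripper value outside its range is refused whole. "hand" is the finger opening in cm, from 0 to 9.4, set as the call begins (left out, the last holds). The fingers move at their own pace and stop on an object; "force" is the grip in N (left out, the last holds). Time passes only in rows, so rows that repeat a pose let the fingers close. It gives the time, the measured TCP pose, the force and the opening at its end, in the units of the state.
- get_state(): the state, without advancing time (a new reading comes with each control period).
- grab_frame(name): name is "scene" or "side" or "wrist"; returns a dict with "img" (384x512x3 uint8, red, green, blue), "depth" (384x512 float32, m along the optical axis (not along the pixel's ray), 0 where there is no reading), "mtx" (3x3 intrinsics, pixels), "cam_to_world" (4x4, takes a point from camera to world coordinates). Camera axes: x right, y down, z forward; pixel columns grow to the right and rows downward; lengths in m; the calibration is good to about 2 mm. A picture is of the moment at which its call begins.
- hand_in(): hands the job in, once; it reports no verdict.
Trained networks look in a picture, given as the dict that the camera call returned (one of the last four; its "shot" number tells which), for a name from the list of things; names that differ only in an ending like _2 or _b are one class to them, and where a whole thing is asked for, a point or a joint stands for the part that bears it (a point fixed in the world has none). Each returns a list of dicts, best first, with "p" (0 to 1); they miss things now and then, are a little off and sometimes report something else, mostly with a low value. They report only what shows in the picture. A call takes as long as a camera call. They do not tell look-alikes from the thing itself.
- find_in(picture, thing): "xy" ([column, row] as shares, 0 to 1, of the picture: columns of its width, rows of its height, amid what is visible of it).
The state is a dict: "t": time; "joint_positions": joint angles; "dq": joint speeds; "joint_efforts": joint torques, N m; "tool_pos": TCP position; "orientation": TCP orientation; "wrist_force": force on the tool from outside, world axes, zero at the start; "wrist_torque": the same for the moment, N m; "opening": opening from 0.0 (shut) to 1.0 (fully open).
Only numpy, scipy, OpenCV 4.12 (cv2) and the standard library are available. Lean on these libraries where they do the work, as an engineer would, in place of code of your own. Each camera call takes 0.05 s, during which the arm holds its last target.

### The job

Free the lock cylinder from the jig using only a fingertip, without gripping or lifting anything. Roll the rim of the brass knurled wheel anticlockwise (seen from above) until its white line has come round to the red pointer for the second time, and leave it standing there. Then push the lock along its channel, under the raised keeper bar, until its front end reaches the red line; leave the other things on the bench alone.

Things in the scene. Friction and masses are not known exactly. Their poses are not given: they have to be found in the camera images.
- jig: Grey plate 165 x 190 x 10 mm bolted to the bench (immovable), placed and yawed differently each time. Origin on the bench. In its frame the plate covers x -75..90, y -105..85 mm; the wheel's axis is at x 20, y -60; the channel runs along x at y 55.
- channel (a point): On the channel floor (10 mm above the bench), on its centre line at jig x 0, y 55 mm; its x axis runs along the channel, to be pushed toward +x. Two rails 21 mm apart stand 9 mm above the floor from x -58 to 82 mm.
- wheel (a joint): Turn of the wheel, rad, growing anticlockwise seen from above (loosening) over many turns: 0 when closed with the white line at the pointer, 6.28 when the line first comes round again, 12.57 at the second time. Starts 1.8 to 4.4 (line away from the pointer). Friction 0.08 N m (about 2 N at the rim); it stays where it is left; stop at 17.3.
- wheel_centre (a point): Centre of the top face of the flat-lying brass knurled wheel, on its upright axis, 88 mm above the bench. The wheel is 90 mm across over its 20 rounded ridges (3.5 mm proud, 13 mm apart) and 22 mm thick (z 66 to 88 mm); it does not rise. The frame turns with the wheel.
- wheel_mark (a point): Outer end of the white line painted along a radius of the wheel's top face, 38 mm from the axis; turns with the wheel.
- pointer (a point): Middle of the fixed red pointer, 50 mm from the wheel's axis toward the jig's -x, 61 mm above the bench, below the level of the wheel. Its post, 12 mm square, stands at jig x -36, y -60 mm.
- keeper_lip (a point): Middle of the lower edge of the lip of the steel keeper bar; the bar lies across the channel at jig x 26..41 mm (y up to 71), its underside 6.5 mm above this edge, bar 8 mm thick; the lip is at x 36..41. The edge is 37 mm above the bench when closed, stopping the lock (top 42 mm), and rises 4 mm a turn: 45 mm after two turns, 3 mm clear.
- red_line (a point): Middle of the red line (4 mm wide) painted across the channel floor and rails beyond the keeper bar, at jig x 57, y 55 mm, 10 mm above the bench.
- lock: Loose steel lock cylinder (about 190 g) in the channel, x along it. Origin at the middle of its underside; solid ends at x -32 (rear, where to push, above the rails) and +34 mm (front, under the bar), 16 mm wide, 32 mm high; the cam at its middle is taller. Starts with its origin at jig x -7..-1; the front is at the red line at about +22 mm.
- padlock: Brass padlock standing on the bench, 19 x 42 x 66 mm, origin at the middle of its underside. Leave alone.
- allen_set: Black hex key holder, 84 x 22 x 24 mm, lying on the bench, origin at its underside. Leave alone.
- tape_roll: Blue roll of tape lying flat, 64 mm across, 18 mm high, origin at the middle of its underside. Leave alone.
Things that resemble listed ones, but are neither listed nor needed, are in the scene too. Of the things shaped like the lock, the steel one is meant.

How it is judged:
On the way, in this order (a step that is already met when the one before it is completed fails the run):
1. the wheel stands still with its white line at the pointer for the second time (joint 12.57 within 0.4 rad) (value of joint wheel between 12.166 and 12.966 rad and velocity of joint wheel between -0.15 and 0.15 rad/s), for 0.3 s.
2. the lock's front end has been pushed to the red line (x of lock in the frame of jig between 0.02 and 0.06 m and z of lock in the frame of jig between 0.007 and 0.014 m and y of lock in the frame of jig between 0.047 and 0.063 m and angle between lock's own z axis and vertical below 0.12 rad and linear speed of lock below 0.02 m/s), for 0.2 s.
At the end, for the whole second after the job is handed in: The wheel stands still two full turns from closed, its white line at the pointer within 0.4 rad (about 23 degrees, two ridges). The lock stands upright in the channel on the jig, at rest, its front end at the red line or up to some 35 mm beyond (origin 20 to 60 mm toward +x of the jig's origin) (all of step 1 and all of step 2); the robot touches nothing.
It fails at once if the lock is lifted off the channel floor (over 12 mm) (z of lock in the frame of jig above 0.022 m).
It fails at once if the lock is tipped over (angle between lock's own z axis and vertical above 0.5 rad).
It fails at once if the padlock, hex key holder or tape roll is moved by more than 20 mm (distance of any of padlock, allen_set, tape_roll from where it was at the start of the episode above 0.02 m).
It also fails if it takes over 72 s, if anything falls off the work surface, if the arm or the gripper's body presses on something with over 40 N, if the wrist force passes 120 N, or if a joint passes its speed limit or range.

## Working session

There is one attempt and no reset: what is moved stays moved. The work goes in short steps, Python scripts to look and compute and a tool call to move; the robot and the scene stay as the last step left them, time stands still between calls to the robot, and variables do not carry over. Pictures are saved under pics/ and viewed, and the job is handed in when it is done.

Besides the shell and the picture viewer there is one more tool, called after "Emit:" as name(argument=value, ...) on one line, values as JSON. play_rows: Moves the arm, as the interface text tells. Its arguments: {"type":"object","properties":{"linear":{"type":"array","items":{"type":"array","items":{"type":"number"}}},"yaw":{"type":"array","items":{"type":"number"}},"hand":{"type":"number"},"force":{"type":"number"}},"required":["linear","yaw"]}

```bash
ls; mkdir -p pics; python3 - <<'E'
from station import *
import cv2,pickle
s=get_state();print(s)
for n in ["scene","side","wrist"]:
    f=grab_frame(n);cv2.imwrite(f"pics/a_{n}.png",f["img"][:,:,::-1]);pickle.dump(f,open(f"a_{n}.pkl","wb"))
    print(n,f["mtx"].tolist(),f["cam_to_world"].round(3).tolist())
    for th in ["jig","wheel","wheel_mark","pointer","wheel_centre","keeper_lip","red_line","lock","padlock","allen_set","tape_roll"]:
        try: print(th,[( [round(v*k) for v,k in zip(d["xy"],(512,384))],round(d["p"],2)) for d in find_in(f,th)])
        except Exception as e: print(th,e)
E
```

```text
pics
{'t': 0.0, 'joint_positions': array([ 9.84496471e-01,  2.07372957e-01,  1.54293573e+00, -2.36826168e-05,
        1.39350777e+00, -1.50490354e-01]), 'dq': array([-0.00037033,  0.00099448, -0.00018981, -0.00055251, -0.00259833,
       -0.00074713]), 'joint_efforts': array([-9.00243072e-05, -3.70868003e+01, -2.81416619e+01,  6.97440980e-02,
        3.59256228e-02, -1.51444947e-04]), 'tool_pos': array([0.24227649, 0.52054125, 0.18852622]), 'orientation': array([ 0.59659328,  0.37936957, -0.38080062, -0.59594133]), 'wrist_force': array([ 0.19538528, -0.22909874,  0.65441569]), 'wrist_torque': array([-0.03897184,  0.01601105, -0.02918065]), 'opening': 1.001355037416909}
scene [[459.90043216256794, 0.0, 258.346955808862], [0.0, 459.90043216256794, 194.47138917383498], [0.0, 0.0, 1.0]] [[0.544, -0.596, 0.59, -0.044], [-0.839, -0.385, 0.385, -0.653], [-0.003, -0.705, -0.71, 0.741], [0.0, 0.0, 0.0, 1.0]]
jig [([246, 210], 0.64)]
wheel [([263, 192], 0.94), ([149, 216], 0.51), ([214, 149], 0.27)]
wheel_mark [([263, 195], 0.57)]
pointer [([245, 210], 0.84), ([215, 152], 0.27)]
wheel_centre [
[... 513 characters left out ...]
 0.94)]
wheel_mark [([250, 200], 0.6)]
pointer [([242, 238], 0.68)]
wheel_centre [([249, 201], 0.58)]
keeper_lip [([224, 229], 0.61)]
red_line [([243, 240], 0.81), ([141, 259], 0.16)]
lock [([332, 215], 0.89), ([227, 259], 0.56)]
padlock [([138, 260], 0.61), ([290, 180], 0.25)]
allen_set [([245, 324], 0.57)]
tape_roll [([293, 178], 0.77)]
wrist [[294.08811140890435, 0.0, 258.5550194605874], [0.0, 294.08811140890435, 190.26553794300273], [0.0, 0.0, 1.0]] [[0.422, 0.874, 0.241, 0.172], [0.906, -0.407, -0.113, 0.553], [-0.0, 0.267, -0.964, 0.384], [0.0, 0.0, 0.0, 1.0]]
jig []
wheel []
wheel_mark []
pointer []
wheel_centre []
keeper_lip []
red_line []
lock []
padlock []
allen_set []
tape_roll []
```

```bash
python3 - <<'E'
import cv2
for n,(x0,y0,x1,y1) in dict(scene=(100,80,400,305),side=(90,120,390,345)).items():
    i=cv2.imread(f"pics/a_{n}.png")
    cv2.imwrite(f"pics/b_{n}.png",cv2.resize(i[y0:y1,x0:x1],(800,600),interpolation=cv2.INTER_CUBIC))
E
```

```text
(no output)
```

View pics/a_scene.png

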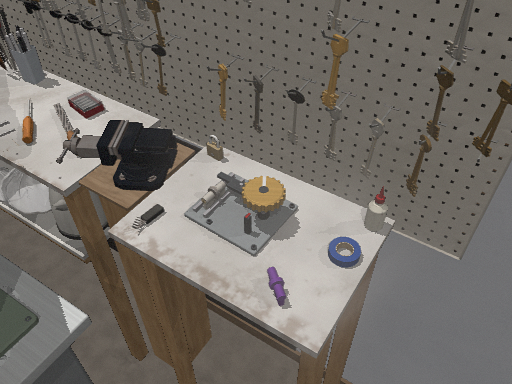

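View pics/a_side.png

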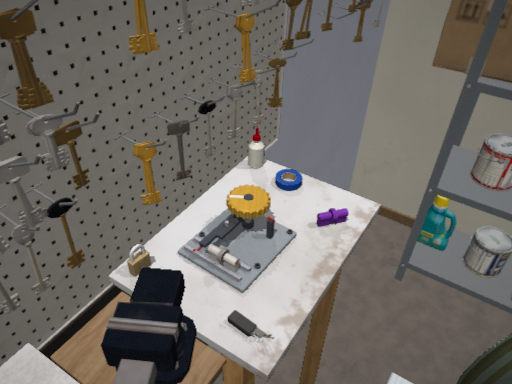

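```bash
sleep 0
```

```text
(no output)
```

View pics/b_scene.png

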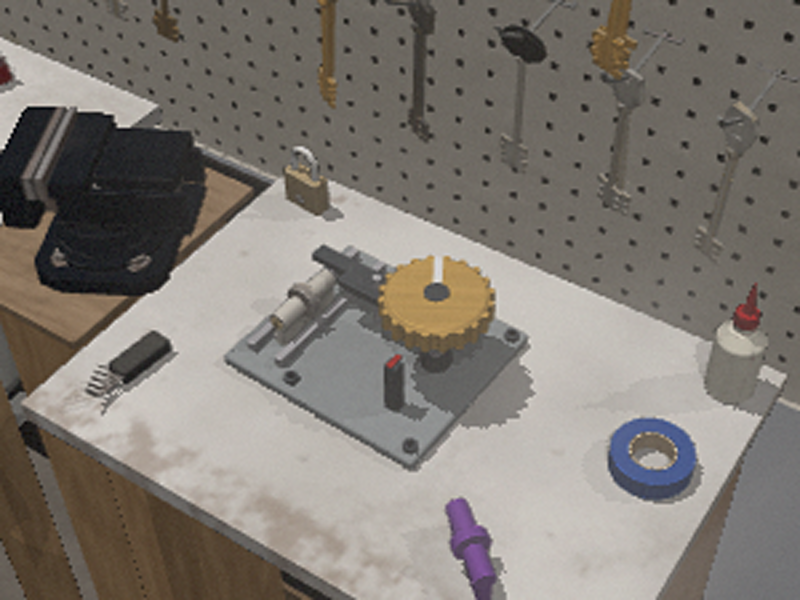

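View pics/b_side.png

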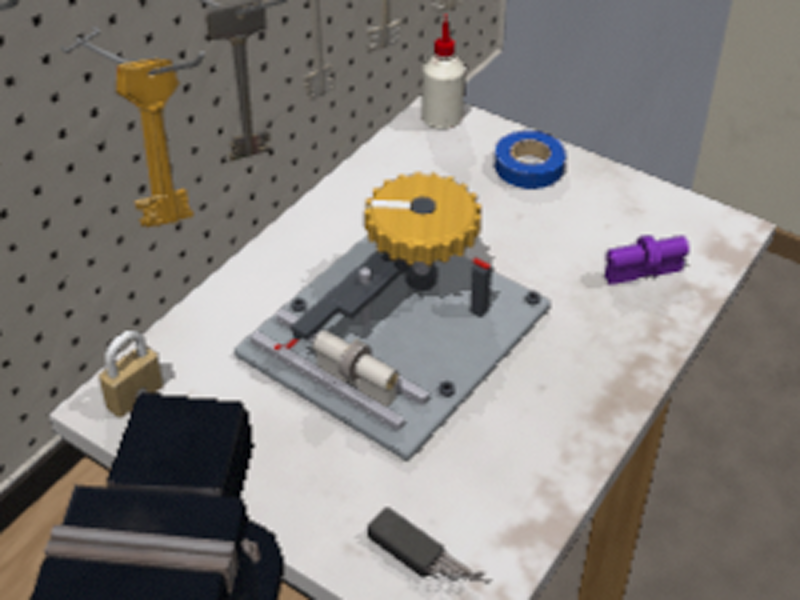

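Candidates for the lock: the steel one in the channel at scene (210,198), and the purple look-alike at (275,284), which I rule out. The wheel is at (263,192) and the red pointer at about (248,216). Next I'll fit the jig pose.

```bash
cat > h.py <<'E'
import numpy as np,cv2,pickle
from scipy.optimize import least_squares
def ray(f,u,v,z):
    M=f["cam_to_world"];d=M[:3,:3]@np.array([(u-f["mtx"][0,2])/f["mtx"][0,0],(v-f["mtx"][1,2])/f["mtx"][1,1],1.]);o=M[:3,3]
    return o+d*(z-o[2])/d[2]
def proj(f,P):
    M=f["cam_to_world"];P=np.atleast_2d(P);c=(P-M[:3,3])@M[:3,:3];
    return np.c_[c[:,0]/c[:,2]*f["mtx"][0,0]+f["mtx"][0,2],c[:,1]/c[:,2]*f["mtx"][1,1]+f["mtx"][1,2]]
def J2W(j,p):
    c,s=np.cos(j[2]),np.sin(j[2]);p=np.atleast_2d(p)
    return np.c_[j[0]+c*p[:,0]-s*p[:,1],j[1]+s*p[:,0]+c*p[:,1],p[:,2]]
E
python3 - <<'E'
from h import *
S=pickle.load(open("a_scene.pkl","rb"));D=pickle.load(open("a_side.pkl","rb"))
k=300/800
a=lambda x,y:(x*k+100,y*k+80)
b=lambda x,y:(x*k+90,y*k+120)
sc=[((-75,85,10),a(228,358)),((-75,-105,10),a(412,463)),((90,-105,10),a(526,340)),((-30,-60,61),a(395,360))]
sd=[((-75,85,10),b(405,453)),((-75,-105,10),b(549,302)),((90,85,10),b(237,350)),((-30,-60,61),b(482,264))]
# wheel ellipse by colour
for f,L,n in((S,sc,'s'),(D,sd,'d')):
    print(n,[ray(f,*uv,p[2]/1000).round(4).tolist() for p,uv in L])
def res(j,F=((S,sc),(D,sd))):
    return np.concatenate([(ray(f,*uv,p[2]/1000)-J2W(j,np.array(p)/1000))[0,:2] for f,L in F for p,uv in L])
best=min((least_squares(res,[.45,.1,y0]) for y0 in np.arange(-3,3,1)),key=lambda r:r.cost)
print(best.x,best.fun.reshape(-1,2).round(4).tolist())
for F in (((S,sc),),((D,sd),)):
    print(least_squares(lambda j:res(j,F),best.x).x)
np.save("jig.npy",best.x)
for n,f in (("scene",S),("side",D)):
    i=cv2.resize(cv2.imread(f"pics/a_{n}.png"),None,fx=4,fy=4,interpolation=cv2.INTER_CUBIC)
    dr=lambda pts,c,cl=True: cv2.polylines(i,[((proj(f,J2W(best.x,np.array(pts)/1000))+.5)*4).astype(int)],cl,c,1)
    dr([(-75,-105,10),(90,-105,10),(90,85,10),(-75,85,10)],(0,255,0))
    t=np.linspace(0,6.28,60);dr(np.c_[20+45*np.cos(t),-60+45*np.sin(t),88+0*t],(255,0,255))
    dr([(-58,55,10),(82,55,10)],(255,0,0)); dr([(57,40,10),(57,70,10)],(255,255,0))
    dr([(26,71,52),(41,71,52),(41,40,52),(26,40,52)],(255,255,0))
    c=proj(f,J2W(best.x,[[0.01,0,.02]]))[0]*4
    x,y=(c-[400,300]).astype(int);cv2.imwrite(f"pics/c_{n}.png",i[y:y+600,x:x+800])
E
```

```text
s [[0.429, -0.1573, 0.01], [0.421, -0.3399, 0.01], [0.5764, -0.3492, 0.01], [0.4622, -0.2982, 0.061]]
d [[0.4318, -0.1515, 0.01], [0.4203, -0.3368, 0.01], [0.5892, -0.1599, 0.01], [0.4603, -0.2963, 0.061]]
[ 0.49755632 -0.23999031 -0.05880995] [[0.0013, -0.0065], [0.0045, 0.0005], [-0.0048, 0.0009], [-0.0019, -0.0], [0.0041, -0.0008], [0.0038, 0.0036], [-0.0032, 0.0006], [-0.0038, 0.0018]]
[ 0.49722559 -0.24121328 -0.05635681]
[ 0.49777289 -0.23874095 -0.06038481]
```

View pics/c_scene.png

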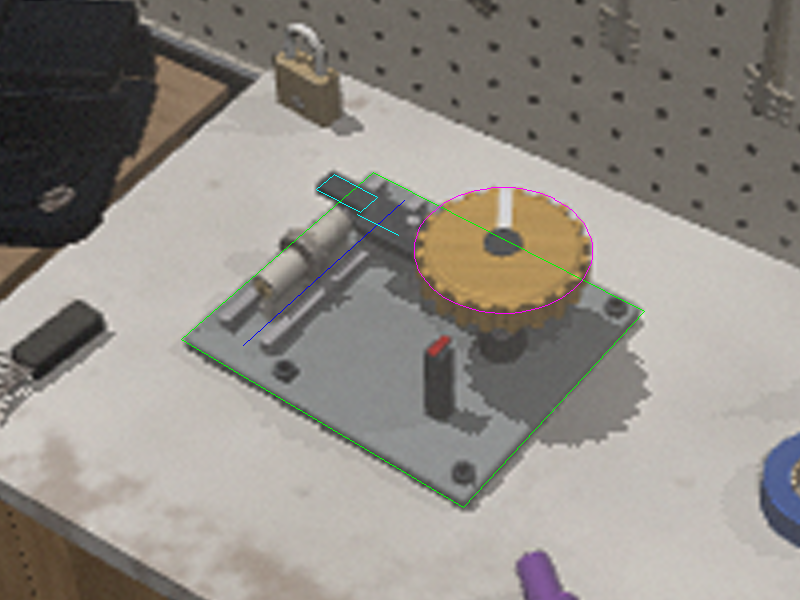

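View pics/c_side.png

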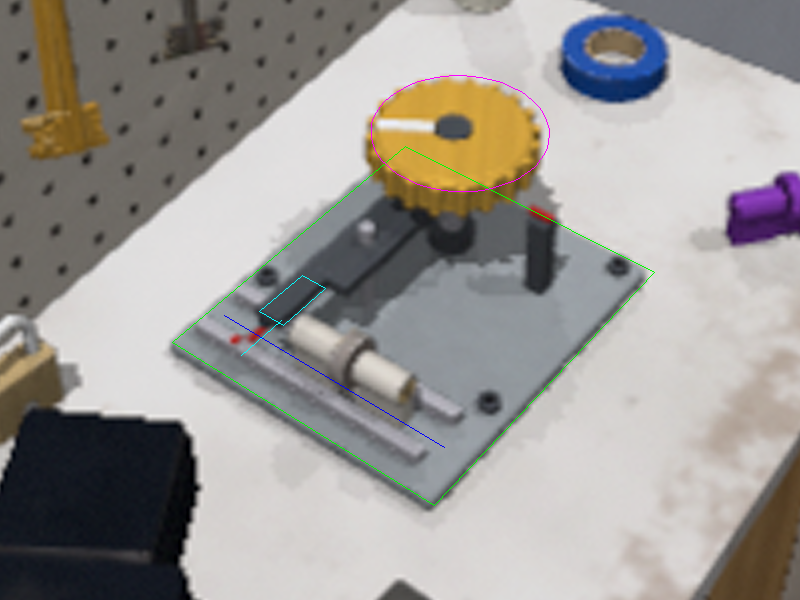

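```bash
python3 - <<'E'
from h import *
from scipy.spatial.transform import Rotation as R
j=np.load("jig.npy")
for n in("scene","side"):
    f=pickle.load(open(f"a_{n}.pkl","rb"))
    d=f["depth"];v,u=np.mgrid[:384,:512]
    P=np.stack([(u-f["mtx"][0,2])/f["mtx"][0,0]*d,(v-f["mtx"][1,2])/f["mtx"][1,1]*d,d],-1)@f["cam_to_world"][:3,:3].T+f["cam_to_world"][:3,3]
    P[d==0]=np.nan
    # obstacles above z .12 near jig
    for lo,hi in((.03,.1),(.1,.16),(.16,.25),(.25,.4),(.4,.7)):
        m=(P[...,2]>lo)&(P[...,2]<hi)&(abs(P[...,1]+.3)<.3)&(P[...,0]>.3)&(P[...,0]<1.2)
        q=P[m]; 
        if len(q): print(n,lo,hi,len(q),"xmin pct",np.nanpercentile(q[:,0],[0,1,5,25,50,75,100]).round(3),"y",np.nanpercentile(q[:,1],[0,5,50,95,100]).round(3))
    # wheel: yellow at z~88
    hsv=cv2.cvtColor(f["img"],cv2.COLOR_RGB2HSV)
    Q=P-np.append(J2W(j,[[.02,-.06,0]])[0][:2],0)
    m=(np.hypot(Q[...,0],Q[...,1])<.06)&(P[...,2]>.082)&(P[...,2]<.094)
    q=P[m];c,r=cv2.minEnclosingCircle(q[:,:2].astype(np.float32));print("wheel",c,r,np.median(q[:,2]),len(q))
    w=m&(hsv[...,1]<60)&(hsv[...,2]>150)
    q=P[w]-np.array([*c,0]);rr=np.hypot(q[:,0],q[:,1]);q=q[(rr>.012)];print("mark",len(q),np.median(np.arctan2(q[:,1],q[:,0])),rr.max())
    m=(P[...,2]>.006)&(P[...,2]<.014)&(abs(P[...,0]-j[0])<.15)&(abs(P[...,1]-j[1])<.15)
    print("plate",cv2.minAreaRect(P[m][:,:2].astype(np.float32)*1000), np.median(P[m][:,2]))
    # table z
    m=(abs(P[...,2])<.02)&(abs(P[...,0]-.4)<.02)&(abs(P[...,1]+.2)<.1);print("table z",np.nanmedian(P[m][:,2]))
from station import get_state
s=get_state();print(R.from_quat(s["orientation"]).as_matrix().round(3))
E
```

```text
scene 0.03 0.1 8860 xmin pct [0.355 0.38  0.468 0.528 0.672 0.674 0.691] y [-0.6   -0.566 -0.299 -0.023 -0.   ]
scene 0.1 0.16 5974 xmin pct [0.441 0.466 0.493 0.672 0.673 0.674 0.691] y [-0.6   -0.578 -0.317 -0.015 -0.   ]
scene 0.16 0.25 9623 xmin pct [0.598 0.606 0.611 0.672 0.673 0.674 0.692] y [-0.6  -0.58 -0.37 -0.04 -0.  ]
scene 0.25 0.4 22269 xmin pct [0.562 0.579 0.591 0.672 0.673 0.674 0.695] y [-0.6   -0.58  -0.386 -0.057 -0.   ]
scene 0.4 0.7 7249 xmin pct [0.512 0.563 0.575 0.672 0.673 0.674 0.693] y [-0.6   -0.592 -0.508 -0.331 -0.216]
wheel (0.5181630253791809, -0.2988079786300659) 0.04556790366768837 0.08619654461796011 1005
mark 30 0.5345133432878462 0.04403481948250991
plate ((490.31085205078125, -218.1023712158203), (254.65435791015625, 285.920166015625), 89.64203643798828) 0.008599478827543083
table z -0.001635930168858768
side 0.03 0.1 7549 xmin pct [0.352 0.375 0.474 0.529 0.671 0.672 0.689] y [-0.6   -0.506 -0.247 -0.029 -0.   ]
side 0.1 0.16 6042 xmin pct [0.439 0.461 0.48  0.611 0.672 0.673 0.69 ] y [-0.6   -0.529 -0.129 -0.006 -0.   ]
side 0.16 0.25 8086 xmin pct [0.599 0.605 0.61  0.671 0.672 0.673 0.693] y [-0.6   -0.546 -0.204 -0.021 -0.   ]
side 0.25 0.4 18527 xmin pct [0.563 0.578 0.589 0.671 0.672 0.673 0.693] y [-0.6   -0.556 -0.226 -0.039 -0.   ]
side 0.4 0.7 10053 xmin pct [0.522 0.57  0.577 0.671 0.672 0.673 0.693] y [-0.469 -0.377 -0.128 -0.03  -0.   ]
wheel (0.5170552134513855, -0.300376296043396) 0.04625002294778824 0.0885637211401149 998
mark 47 0.49045835251758185 0.04489199907253055
plate ((483.3768310546875, -217.85423278808594), (254.7666015625, 270.2554016113281), 89.74754333496094) 0.010857061960676484
table z 0.0007196685965669691
[[ 0.422 -0.    -0.907]
 [ 0.907 -0.     0.422]
 [-0.    -1.     0.   ]]
```

```bash
python3 - <<'E'
from h import *
P=[]
for n in("scene","side"):
    f=pickle.load(open(f"a_{n}.pkl","rb"))
    d=f["depth"];v,u=np.mgrid[:384,:512]
    p=np.stack([(u-f["mtx"][0,2])/f["mtx"][0,0]*d,(v-f["mtx"][1,2])/f["mtx"][1,1]*d,d],-1)@f["cam_to_world"][:3,:3].T+f["cam_to_world"][:3,3]
    P.append(p[d>0])
P=np.concatenate(P)
for ylo in np.arange(-.6,.6,.05):
    r=[]
    for zl,zh in((.03,.1),(.1,.16),(.16,.25),(.25,.4)):
        m=(P[:,1]>ylo)&(P[:,1]<ylo+.05)&(P[:,2]>zl)&(P[:,2]<zh)&(P[:,0]>.25)&(P[:,0]<.9)
        r.append((int(m.sum()),round(float(np.percentile(P[m,0],.3)),3)) if m.sum() else None)
    print(round(ylo,2),r)
E
```

```text
-0.6 [(706, 0.669), (854, 0.6), (1616, 0.602), (4098, 0.57)]
-0.55 [(1289, 0.609), (780, 0.619), (1147, 0.62), (2441, 0.59)]
-0.5 [(1003, 0.61), (782, 0.598), (1464, 0.6), (3537, 0.567)]
-0.45 [(1075, 0.355), (826, 0.611), (1403, 0.607), (3397, 0.574)]
-0.4 [(785, 0.387), (658, 0.61), (1342, 0.608), (4300, 0.572)]
-0.35 [(2006, 0.457), (921, 0.613), (1562, 0.613), (3076, 0.582)]
-0.3 [(2335, 0.455), (651, 0.616), (1003, 0.617), (3420, 0.617)]
-0.25 [(1315, 0.514), (1008, 0.605), (1851, 0.606), (3561, 0.573)]
-0.2 [(1556, 0.464), (564, 0.67), (1001, 0.67), (3389, 0.669)]
-0.15 [(1015, 0.616), (1077, 0.601), (2293, 0.603), (3961, 0.571)]
-0.1 [(1548, 0.484), (1037, 0.483), (1460, 0.67), (3343, 0.67)]
-0.05 [(1776, 0.444), (2858, 0.441), (1567, 0.67), (2273, 0.586)]
0.0 [(1579, 0.413), (3909, 0.414), (1903, 0.605), (5489, 0.556)]
0.05 [(2299, 0.409), (3619, 0.411), (1771, 0.607), (2945, 0.537)]
0.1 [(2093, 0.358), (945, 0.487), (976, 0.609), (626, 0.568)]
0.15 [(574, 0.386), (240, 0.615), (361, 0.608), (296, 0.57)]
0.2 [(264, 0.67), (197, 0.601), (375, 0.604), (419, 0.568)]
0.25 [(259, 0.587), (149, 0.603), (303, 0.604), (227, 0.569)]
0.3 [(308, 0.566), (219, 0.617), (355, 0.614), (335, 0.578)]
0.35 [(277, 0.576), (202, 0.607), (362, 0.607), (168, 0.575)]
0.4 [(230, 0.67), (206, 0.607), (333, 0.608), (68, 0.591)]
0.45 [(196, 0.67), (164, 0.609), (263, 0.609), (48, 0.583)]
0.5 [(207, 0.667), (130, 0.668), (199, 0.648), None]
0.55 [(712, 0.593), (369, 0.594), (90, 0.651), None]
```

Emit:
play_rows(linear=[[0,-1,2],[0,-3,4],[1,-6,6],[2,-10,6],[3,-14,6],[4,-18,6],[5,-22,6],[6,-26,6],[7,-30,6],[8,-34,6],[9,-38,6],[9,-41,6]], yaw=[-0.1,-0.2,-0.32,-0.44,-0.56,-0.68,-0.8,-0.92,-1.04,-1.16,-1.28,-1.38], hand=0, force=20)

```text
t: 2.8
tool_pos: [0.3336, 0.1086, 0.25]
orientation: [0.702, -0.088, 0.09, -0.701]
wrist_force: [-0.5, -0.5, 0.2]
opening: 0.181
```

```bash
python3 -c "
from station import *
s=get_state();print(s['t'],s['tool_pos'],s['joint_positions'],s['wrist_force'],s['opening'])"
```

```text
2.8 [0.33355976 0.10858995 0.25004132] [ 6.75068003e-02 -3.56261289e-01  1.94179798e+00 -1.00071209e-03
  1.55421641e+00  3.19854584e-01] [-0.4967012  -0.51978781  0.23524335] 0.1812818400255409
```

Emit:
play_rows(linear=[[0,-2,0],[0,-5,0],[0,-8.5,0],[0,-12,0],[0,-15.5,0],[1,-19,0],[2,-22,0],[3,-25,0],[4.5,-28,0],[6,-31,0],[7.5,-34,0],[8.6,-36,0]], yaw=[-0.1,-0.2,-0.32,-0.44,-0.56,-0.68,-0.8,-0.92,-1.04,-1.16,-1.26,-1.32])

```text
t: 3.8
tool_pos: [0.4194, -0.2516, 0.2496]
orientation: [0.5, -0.5, 0.5, -0.5]
wrist_force: [0.6, 0.5, 0.1]
opening: 0.003
```

```bash
cat > snap.py <<'E'
from station import *
from h import *
import sys
def snap(tag,names=("scene","side","wrist"),zoom=None):
    out={}
    for n in names:
        f=grab_frame(n);pickle.dump(f,open(f"{tag}_{n}.pkl","wb"));out[n]=f
        i=f["img"][:,:,::-1]
        if n!="wrist":
            c=proj(f,J2W(np.load("jig.npy"),[[0.01,-.01,.05]]))[0].astype(int);i=i[c[1]-75:c[1]+75,c[0]-100:c[0]+100]
        cv2.imwrite(f"pics/{tag}_{n}.png",cv2.resize(i,(800,600),interpolation=cv2.INTER_CUBIC))
    return out
def st():
    s=get_state();M=s["orientation"]
    from scipy.spatial.transform import Rotation as R
    m=R.from_quat(M).as_matrix()
    print("t",round(s["t"],2),"tcp",s["tool_pos"].round(4),"yaw",round(float(np.arctan2(m[1,0],m[0,0])),3),"F",s["wrist_force"].round(1),"q6",s["joint_positions"][5].round(2),"op",round(s["opening"],2))
    return s
if __name__=="__main__":
    st();snap(sys.argv[1],sys.argv[2:] or ("scene","side","wrist"))
E
python3 snap.py d wrist
```

```text
t 3.8 tcp [ 0.4194 -0.2516  0.2496] yaw -1.571 F [0.6 0.5 0.1] q6 0.85 op 0.0
```

View pics/d_wrist.png

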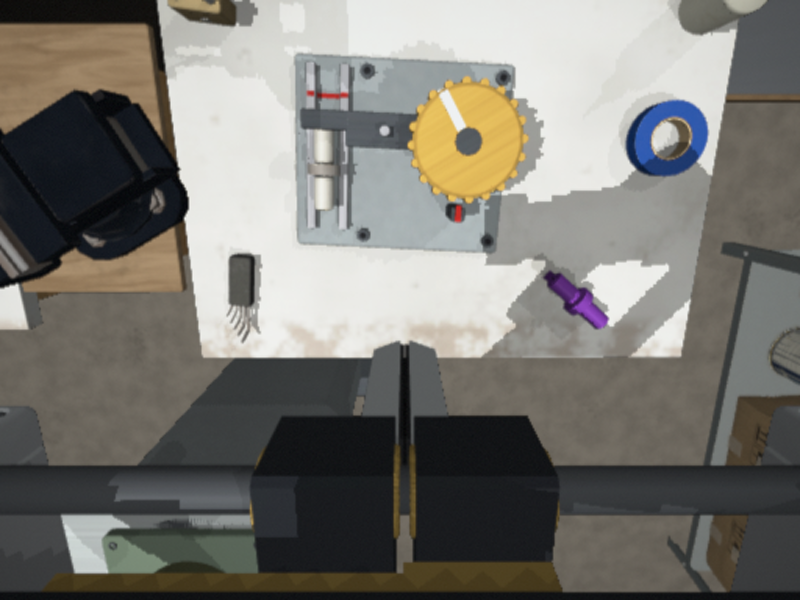

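```bash
cat >> h.py <<'E'
def cloud(f):
    d=f["depth"];v,u=np.mgrid[:384,:512]
    p=np.stack([(u-f["mtx"][0,2])/f["mtx"][0,0]*d,(v-f["mtx"][1,2])/f["mtx"][1,1]*d,d],-1)@f["cam_to_world"][:3,:3].T+f["cam_to_world"][:3,3]
    p[d==0]=np.nan;return p
def wheel(f,c0=(.5176,-.2996),pr=True):
    P=cloud(f);hsv=cv2.cvtColor(f["img"],cv2.COLOR_RGB2HSV)
    yel=(hsv[...,0]>12)&(hsv[...,0]<32)&(hsv[...,1]>110)
    R=np.hypot(P[...,0]-c0[0],P[...,1]-c0[1])
    m=(R<.052)&(abs(P[...,2]-.088)<.008)
    q=P[m&yel][:,:2]
    c=np.array(cv2.minEnclosingCircle(q.astype(np.float32))[0]);
    w=m&(hsv[...,1]<60)&(hsv[...,2]>130);q=P[w][:,:2]-c0;rr=np.hypot(*q.T);q=q[(rr>.013)&(rr<.04)]
    a=q.mean(0);ang=np.arctan2(a[1],a[0])
    print("wheel c",c.round(4),"z",np.nanmedian(P[m&yel][:,2]).round(4),"mark ang",ang.round(3),"n",len(q)); return c,ang
E
python3 - <<'E'
from h import *
f=pickle.load(open("d_wrist.pkl","rb"))
c,a=wheel(f)
k=1/1.5625
px=lambda x,y:((x+.5)*k-.5,(y+.5)*k-.5)
L=[((-75,85,10),(297,243)),((90,85,10),(296,54)),((90,-105,10),(514,64)),((-75,-105,10),(487,252)),((82,65.5,19),(311,63)),((57,55,10),(328,95)),((-58,65.5,19),(311,228)),((-58,44.5,19),(344,229))]
for p,uv in L: print(p,ray(f,*px(*uv),p[2]/1000).round(4))
res=lambda j:np.concatenate([(ray(f,*px(*uv),p[2]/1000)-J2W(j,np.array(p)/1000))[0,:2] for p,uv in L])
r=least_squares(res,np.load("jig.npy"));print(r.x,r.fun.reshape(-1,2).round(4).tolist())
print("wheel pred",J2W(r.x,[[.02,-.06,0]]))
# finger points
P=cloud(f);T=np.array([.4194,-.2516,.2496]);Q=P-T
m=(abs(Q[...,1])<.05)&(abs(Q[...,0])<.03)&(Q[...,2]>-.03)&(Q[...,2]<.1)
for z in np.arange(-.025,.08,.005):
    q=Q[m&(abs(Q[...,2]-z)<.0025)]
    if len(q): print(z.round(3),"y",q[:,1].min().round(4),q[:,1].max().round(4),"x",q[:,0].min().round(4),q[:,0].max().round(4))
E
```

```text
wheel c [ 0.5172 -0.2999] z 0.0869 mark ang 0.519 n 152
(-75, 85, 10) [ 0.4302 -0.1514  0.01  ]
(90, 85, 10) [ 0.5923 -0.1607  0.01  ]
(90, -105, 10) [ 0.5844 -0.3474  0.01  ]
(-75, -105, 10) [ 0.4214 -0.3319  0.01  ]
(82, 65.5, 19) [ 0.5834 -0.1748  0.019 ]
(57, 55, 10) [ 0.5599 -0.1866  0.01  ]
(-58, 65.5, 19) [ 0.4454 -0.1672  0.019 ]
(-58, 44.5, 19) [ 0.4445 -0.1975  0.019 ]
[ 0.49987443 -0.23812107 -0.05095273] [[0.0009, -0.002], [-0.0018, -0.0029], [0.0, 0.0002], [0.0018, 0.0073], [-0.0017, 0.0021], [0.0003, -0.0005], [0.0002, 0.0025], [0.0003, -0.0068]]
wheel pred [[ 0.51679264 -0.29906181  0.        ]]
0.015 y -0.0052 0.0038 x 0.0068 0.0089
0.02 y -0.0108 0.0087 x 0.0067 0.0093
0.025 y -0.013 0.011 x 0.0066 0.0092
0.03 y -0.0132 0.0112 x 0.0069 0.0092
0.035 y -0.0131 0.0111 x 0.0068 0.0095
0.04 y -0.0133 0.0113 x 0.0066 0.0093
0.045 y -0.0136 0.0115 x 0.0065 0.0094
0.05 y -0.0131 0.0111 x 0.0066 0.0095
0.055 y -0.0133 0.0114 x 0.0067 0.0094
0.06 y -0.0134 0.0113 x 0.0066 0.0094
0.065 y -0.0137 0.0115 x 0.0065 0.0096
0.07 y -0.0137 0.0116 x 0.0064 0.0096
0.075 y -0.0135 0.0117 x -0.0056 0.0094
```

```bash
python3 - <<'E'
from h import *
f=pickle.load(open("d_wrist.pkl","rb"))
T=np.array([.4194,-.2516,.2496]);print(f["cam_to_world"].round(3))
for dx in(-.008,0,.008):
  for dz in (-.019,0,.015,.05): print(dx,dz,(proj(f,T+[dx,0,dz])*1.5625).round(0))
v,u=341,259
for v in range(212,240,3): print(v,f["depth"][v,262].round(3),(cloud(f)[v,262]-T).round(4))
E
```

```text
[[-0.001 -0.964 -0.266  0.496]
 [-1.     0.001 -0.001 -0.252]
 [ 0.001  0.266 -0.964  0.444]
 [ 0.     0.     0.     1.   ]]
-0.008 -0.019 [[402. 348.]]
-0.008 0 [[402. 363.]]
-0.008 0.015 [[402. 378.]]
-0.008 0.05 [[401. 421.]]
0 -0.019 [[402. 333.]]
0 0 [[402. 347.]]
0 0.015 [[401. 360.]]
0 0.05 [[401. 400.]]
0.008 -0.019 [[402. 317.]]
0.008 0 [[402. 330.]]
0.008 0.015 [[401. 342.]]
0.008 0.05 [[401. 379.]]
212 0.47 [-0.0817 -0.0069 -0.2496]
215 0.473 [-0.0873 -0.0069 -0.2511]
218 0.192 [ 0.0082 -0.0033  0.0137]
221 0.186 [ 0.0086 -0.0032  0.0199]
224 0.181 [ 0.0086 -0.0032  0.0252]
227 0.176 [ 0.0089 -0.0031  0.0305]
230 0.171 [ 0.0091 -0.003   0.0355]
233 0.168 [ 0.0085 -0.003   0.0385]
236 0.162 [ 0.0092 -0.0029  0.0442]
239 0.16 [ 0.0085 -0.0029  0.0465]
```

```bash
python3 - <<'E'
from snap import *
o=snap("e",("scene","side"))
T=np.array([.4194,-.2516,.2496])
for n,f in o.items():
    P=cloud(f);Q=P-T
    for z in np.arange(-.045,.13,.01):
        m=(abs(Q[...,0])<.05)&(abs(Q[...,1])<.1)&(abs(Q[...,2]-z)<.005);q=Q[m]
        if len(q): print(n,z.round(3),len(q),"x",np.percentile(q[:,0],[2,98]).round(4),"y",np.percentile(q[:,1],[2,98]).round(4))
    i=f["img"][:,:,::-1].copy();c=proj(f,T-[0,0,.019])[0]
    cv2.circle(i,tuple(c.astype(int)),2,(0,0,255),-1);x,y=(c-[100,90]).astype(int);x=max(x,0);y=max(y,0)
    cv2.imwrite(f"pics/e2_{n}.png",cv2.resize(i[y:y+150,x:x+200],(800,600),interpolation=cv2.INTER_CUBIC))
E
```

```text
scene 0.015 19 x [-0.0087 -0.0046] y [-0.0083  0.0068]
scene 0.025 72 x [-0.009   0.0085] y [-0.0154  0.0085]
scene 0.035 93 x [-0.0087  0.0096] y [-0.0157  0.0094]
scene 0.045 95 x [-0.0085  0.0104] y [-0.0157  0.0086]
scene 0.055 98 x [-0.009   0.0087] y [-0.0159  0.0094]
scene 0.065 103 x [-0.0097  0.0093] y [-0.0158  0.0104]
scene 0.075 108 x [-0.0085  0.0107] y [-0.0155  0.009 ]
scene 0.085 106 x [-0.0087  0.0097] y [-0.0156  0.009 ]
scene 0.095 78 x [-0.0089  0.0069] y [-0.0158  0.0094]
scene 0.105 18 x [-0.0115  0.0097] y [-0.0254 -0.0108]
scene 0.115 330 x [-0.0326  0.0311] y [-0.0832  0.0738]
scene 0.125 745 x [-0.0329  0.0292] y [-0.0832  0.0727]
side 0.015 11 x [-0.0101  0.008 ] y [-0.0066  0.0047]
side 0.025 63 x [-0.0107  0.0061] y [-0.0112  0.0117]
side 0.035 96 x [-0.0105  0.0076] y [-0.0128  0.0115]
side 0.045 100 x [-0.0106  0.0078] y [-0.0136  0.0119]
side 0.055 99 x [-0.0107  0.0072] y [-0.0121  0.0118]
side 0.065 98 x [-0.0108  0.0075] y [-0.0131  0.0119]
side 0.075 66 x [-0.0108 -0.0021] y [-0.0139  0.0119]
side 0.085 72 x [-0.0107 -0.004 ] y [-0.0134  0.0121]
side 0.095 64 x [-0.0109 -0.0046] y [-0.0125  0.0123]
side 0.105 10 x [-0.0109 -0.0092] y [-0.0045  0.0126]
side 0.115 275 x [-0.0343  0.0295] y [-0.0766  0.0798]
side 0.125 605 x [-0.0347  0.0297] y [-0.0761  0.0798]
```

View pics/e2_scene.png

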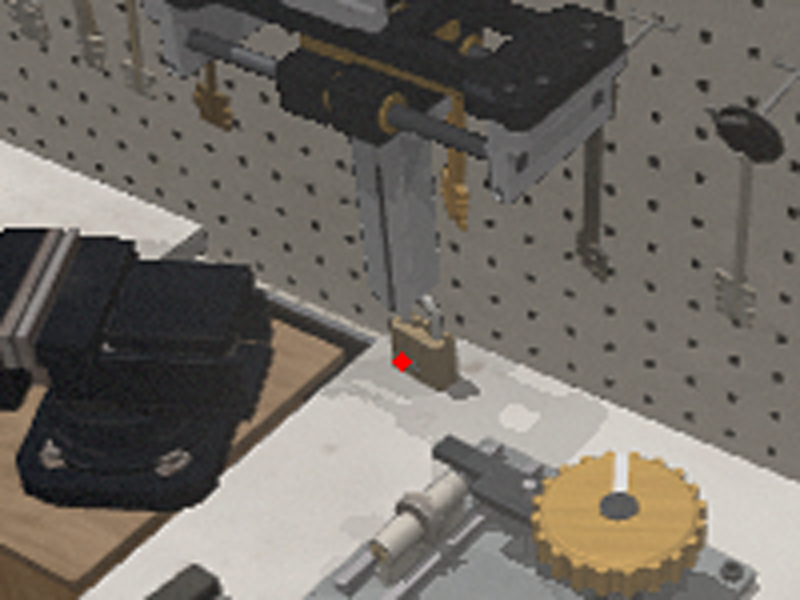

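View pics/e2_side.png

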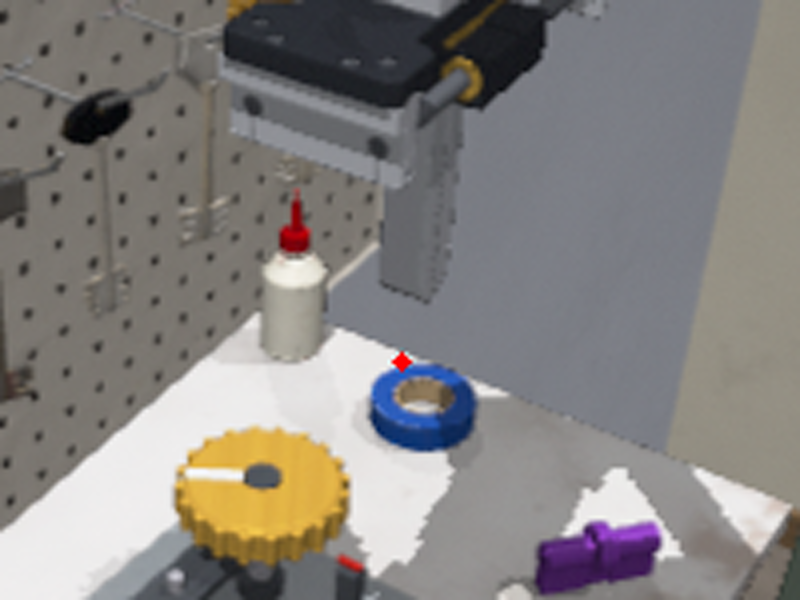

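```bash
cat > path.py <<'E'
import numpy as np
C=np.array([.5173,-.2997])
def pose(phi,r,t0=.55,k=.6):
    d=phi-np.pi; y=-np.pi/2+t0+k*d
    u=np.array([np.cos(y),np.sin(y)]);n=np.array([-np.sin(y),np.cos(y)])
    return np.append(C+r*np.array([np.cos(phi),np.sin(phi)])-.0125*u-.008*n,y)
def rows(start,wps,z=None):
    # start: x,y,yaw ; wps list of (phi,r)
    L=[];Y=[]
    for p in wps:
        q=pose(*p)-start
        L.append([round(float(q[0]*100),1),round(float(q[1]*100),1),0]);Y.append(round(float(q[2]),2))
    print('"linear":',L);print('"yaw":',Y)
E
python3 - <<'E'
from snap import *
from path import *
s=st()
print(pose(np.pi-.9,.052), pose(np.pi+.7,.0425))
E
```

```text
t 3.95 tcp [ 0.4188 -0.2497  0.2492] yaw -1.566 F [0.2 0.2 1.2] q6 0.85 op 0.0
[ 0.47685168 -0.24654762 -1.56079633] [ 0.46996074 -0.32661209 -0.60079633]
```

Emit:
play_rows(linear=[[1.5,0.1,0],[3.5,0.2,-2],[5.5,0.3,-5],[5.8,0.3,-8],[5.8,0.3,-11],[5.8,0.3,-13],[5.8,0.3,-13]], yaw=[0,0,0,0,0,0,0])

```text
t: 4.53
tool_pos: [0.4727, -0.2416, 0.1146]
orientation: [0.502, -0.502, 0.494, -0.501]
wrist_force: [-1.2, 0.9, -0.9]
opening: 0.003
```

```bash
python3 - <<'E'
from snap import *
s=st();o=snap("f",("side","wrist"))
T=s["tool_pos"]
for n,f in o.items():
    Q=cloud(f)-T
    for z in np.arange(-.035,.05,.005):
        m=(abs(Q[...,0])<.015)&(abs(Q[...,1])<.02)&(abs(Q[...,2]-z)<.0025);q=Q[m]
        if len(q): print(n,z.round(3),len(q),"x",np.percentile(q[:,0],[2,98]).round(4),"y",np.percentile(q[:,1],[2,98]).round(4))
E
```

```text
t 4.53 tcp [ 0.4727 -0.2416  0.1146] yaw -1.563 F [-1.2  0.9 -0.9] q6 0.93 op 0.0
side 0.015 1 x [-0.0092 -0.0092] y [-0.0047 -0.0047]
side 0.02 8 x [-0.0109 -0.0086] y [-0.0095  0.0031]
side 0.025 19 x [-0.0107  0.004 ] y [-0.0128  0.0102]
side 0.03 35 x [-0.0103  0.0078] y [-0.0132  0.0112]
side 0.035 32 x [-0.01    0.0073] y [-0.013   0.0107]
side 0.04 33 x [-0.0106  0.0066] y [-0.0125  0.011 ]
side 0.045 31 x [-0.0104  0.0076] y [-0.0127  0.0109]
wrist 0.015 1 x [0.0103 0.0103] y [0.0004 0.0004]
wrist 0.02 47 x [0.0088 0.0108] y [-0.0086  0.0036]
wrist 0.025 96 x [0.0089 0.0111] y [-0.0134  0.0078]
wrist 0.03 126 x [0.0088 0.011 ] y [-0.0141  0.009 ]
wrist 0.035 132 x [0.0088 0.0111] y [-0.0143  0.009 ]
wrist 0.04 157 x [0.0087 0.0111] y [-0.0142  0.0092]
wrist 0.045 163 x [0.0087 0.0112] y [-0.0145  0.0092]
```

View pics/f_side.png

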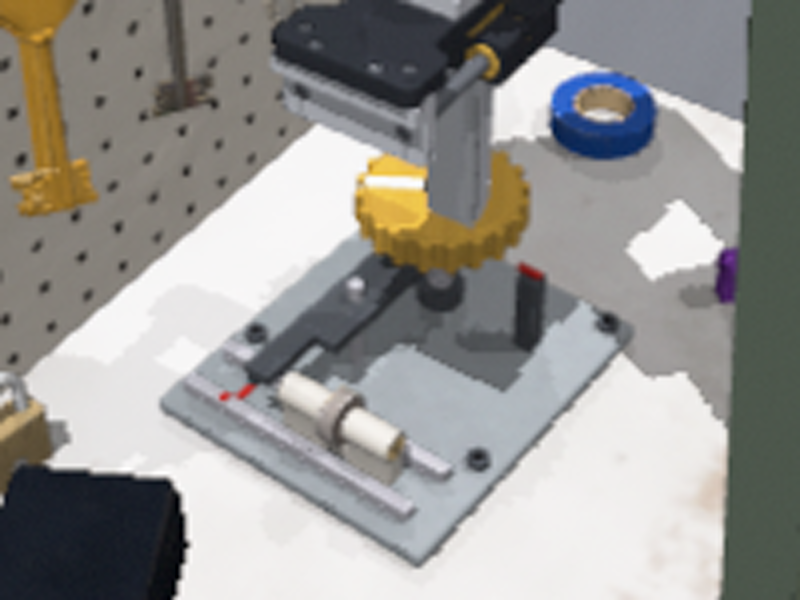

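View pics/f_wrist.png

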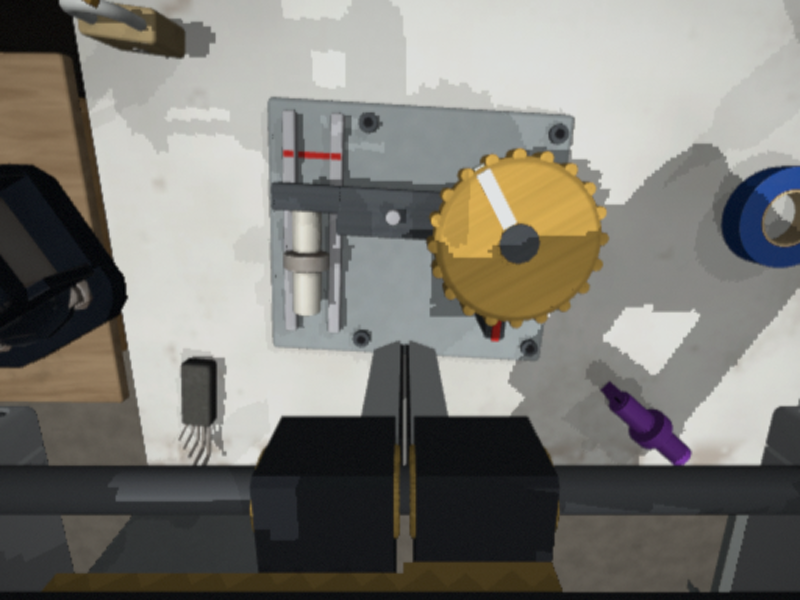

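```bash
python3 - <<'E'
from snap import *
s=st()
T=s["tool_pos"]
f=grab_frame("wrist");s=st()
print(f["cam_to_world"][:3,3])
f=pickle.load(open("f_wrist.pkl","rb"));print(f["cam_to_world"][:3,3])
s=st()
E
```

```text
t 4.63 tcp [ 0.4762 -0.2445  0.1197] yaw -1.564 F [ 0.2 -0.1  0.7] q6 0.93 op 0.0
t 4.68 tcp [ 0.4773 -0.2456  0.1212] yaw -1.564 F [-0.2 -1.2  0.4] q6 0.93 op 0.01
[ 0.55319006 -0.24523596  0.31362059]
[ 0.55223997 -0.24431159  0.3110366 ]
t 4.68 tcp [ 0.4773 -0.2456  0.1212] yaw -1.564 F [-0.2 -1.2  0.4] q6 0.93 op 0.01
```

Emit:
play_rows(linear=[[0,0,-1],[0,0,-2.5],[0,0,-4],[0,0,-5.5],[0,0,-6.2],[0,0,-6.2],[0,0,-6.2]], yaw=[0,0,0,0,0,0,0])

```text
t: 5.27
tool_pos: [0.4772, -0.2461, 0.0584]
orientation: [-0.501, 0.498, -0.499, 0.502]
wrist_force: [0.0, -0.8, 0.6]
opening: 0.006
```

```bash
python3 - <<'E'
from snap import *
from path import *
o=snap("g",("side","wrist"))
s=st();T=s["tool_pos"]
for n,f in o.items():
    Q=cloud(f)-T
    for z in np.arange(0.005,.05,.005):
        m=(abs(Q[...,0])<.015)&(abs(Q[...,1])<.02)&(abs(Q[...,2]-z)<.0025);q=Q[m]
        if len(q): print(n,z.round(3),len(q),"x",np.percentile(q[:,0],[2,98]).round(4),"y",np.percentile(q[:,1],[2,98]).round(4))
wheel(o["wrist"])
start=np.array([.4768,-.2467,-1.565])
p=np.pi
rows(start,[(p-.9,.047),(p-.85,.043)]+[(p-.75+.1*i,.0425) for i in range(0,10)])
E
```

```text
t 5.37 tcp [ 0.4778 -0.2465  0.0591] yaw -1.565 F [ 0.4 -0.3  0.4] q6 0.93 op 0.01
side 0.015 1 x [-0.0094 -0.0094] y [-0. -0.]
side 0.02 9 x [-0.0113 -0.0078] y [-0.0086  0.0042]
side 0.025 14 x [-0.0111  0.0066] y [-0.0108  0.0109]
side 0.03 30 x [-0.0118  0.0064] y [-0.0125  0.0118]
side 0.035 30 x [-0.0114  0.0069] y [-0.0092  0.012 ]
side 0.04 27 x [-0.0112  0.0067] y [-0.011   0.0121]
side 0.045 28 x [-0.0114  0.0047] y [-0.0103  0.0116]
wrist 0.01 3 x [0.0133 0.0149] y [-0.0182 -0.0177]
wrist 0.015 29 x [0.0067 0.0148] y [-0.0182  0.0042]
wrist 0.02 82 x [0.0067 0.0144] y [-0.018   0.0084]
wrist 0.025 149 x [0.0067 0.0147] y [-0.0196  0.0106]
wrist 0.03 127 x [0.0066 0.0089] y [-0.0126  0.0107]
wrist 0.035 146 x [0.0066 0.0089] y [-0.0127  0.0105]
wrist 0.04 150 x [0.0065 0.0089] y [-0.0125  0.0112]
wrist 0.045 177 x [0.0067 0.009 ] y [-0.0127  0.0109]
wheel c [ 0.517  -0.2997] z 0.0868 mark ang 0.525 n 589
"linear": [[0.3, -0.4, 0], [0.4, -0.9, 0], [0.0, -1.2, 0], [-0.3, -1.6, 0], [-0.6, -2.0, 0], [-0.9, -2.5, 0], [-1.1, -2.9, 0], [-1.3, -3.4, 0], [-1.4, -3.9, 0], [-1.5, -4.4, 0], [-1.5, -4.9, 0], [-1.5, -5.4, 0]]
"yaw": [0.0, 0.03, 0.09, 0.15, 0.21, 0.27, 0.33, 0.39, 0.45, 0.51, 0.57, 0.63]
```

View pics/g_side.png

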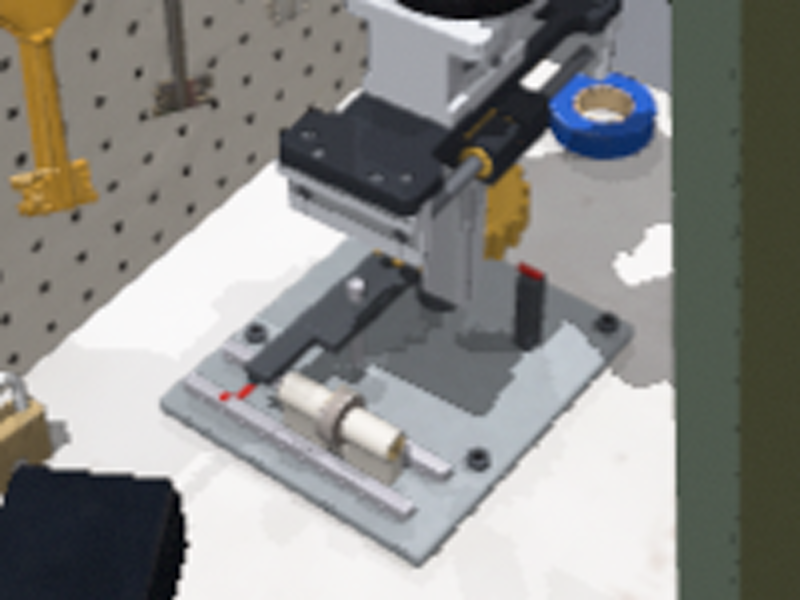

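View pics/g_wrist.png

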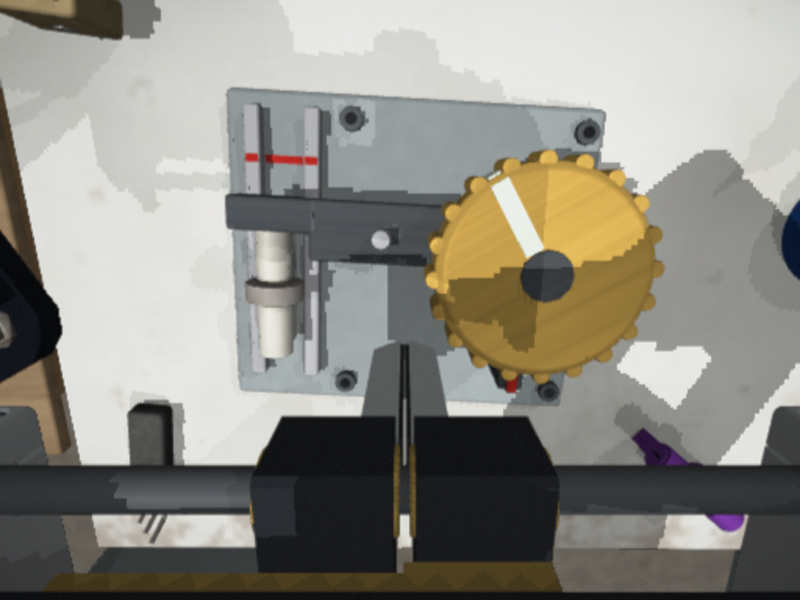

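Emit:
play_rows(linear=[[0.3,-0.4,0],[0.4,-0.9,0],[0.0,-1.2,0],[-0.3,-1.6,0],[-0.6,-2.0,0],[-0.9,-2.5,0],[-1.1,-2.9,0],[-1.3,-3.4,0]], yaw=[0.0,0.03,0.09,0.15,0.21,0.27,0.33,0.39])

```text
t: 6.03
tool_pos: [0.4643, -0.2795, 0.0583]
orientation: [-0.589, 0.391, -0.391, 0.59]
wrist_force: [0.5, 2.9, 1.0]
opening: 0.005
```

```bash
python3 - <<'E'
from snap import *
o=snap("h",("wrist",))
s=st();wheel(o["wrist"])
E
```

```text
t 6.08 tcp [ 0.464  -0.2806  0.0583] yaw -1.171 F [-0.1 -0.4 -0.2] q6 0.47 op 0.01
wheel c [ 0.5169 -0.2996] z 0.0868 mark ang 0.92 n 598
```

View pics/h_wrist.png

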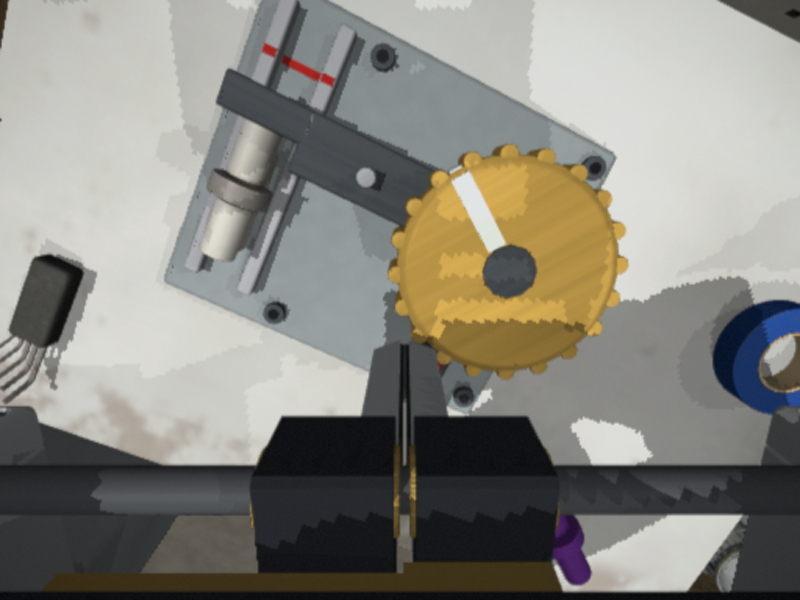

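```bash
python3 - <<'E'
from path import *
p=np.pi
rows(np.array([.4768-.013,-.2467-.034,-1.565+.39]),[(p-.15+.1*i,.0425) for i in range(0,12)])
E
```

```text
"linear": [[-0.1, -0.5, 0], [-0.2, -1.0, 0], [-0.2, -1.5, 0], [-0.2, -2.0, 0], [-0.2, -2.5, 0], [-0.1, -3.0, 0], [0.1, -3.5, 0], [0.3, -3.9, 0], [0.5, -4.4, 0], [0.8, -4.8, 0], [1.1, -5.2, 0], [1.4, -5.5, 0]]
"yaw": [0.06, 0.12, 0.18, 0.24, 0.3, 0.36, 0.42, 0.48, 0.54, 0.6, 0.66, 0.72]
```

Emit:
play_rows(linear=[[-0.1,-0.5,0],[-0.2,-1.0,0],[-0.2,-1.5,0],[-0.2,-2.0,0],[-0.2,-2.5,0],[-0.1,-3.0,0],[0.1,-3.5,0],[0.3,-3.9,0],[0.5,-4.4,0],[0.8,-4.8,0],[1.1,-5.2,0],[1.4,-5.5,0]], yaw=[0.06,0.12,0.18,0.24,0.3,0.36,0.42,0.48,0.54,0.6,0.66,0.72])

```text
t: 7.08
tool_pos: [0.4772, -0.3351, 0.0581]
orientation: [0.689, -0.159, 0.158, -0.689]
wrist_force: [-3.1, -0.0, 2.0]
opening: 0.004
```

```bash
python3 - <<'E'
from snap import *
o=snap("i",("wrist",))
s=st();wheel(o["wrist"])
from path import *
p=np.pi
st0=np.array([.4638+.014,-.2807-.055,-1.175+.72]);print(st0)
rows(st0,[(p+.9,.047),(p+.85,.052),(p+.6,.056),(p+.3,.056),(p,.056),(p-.3,.056),(p-.6,.056),(p-.9,.056),(p-1.1,.056),(p-1.2,.05),(p-1.15,.044),(p-1.05,.0425)])
E
```

```text
t 7.13 tcp [ 0.4778 -0.3358  0.0581] yaw -0.451 F [-1.4 -0.5  0.3] q6 -0.31 op 0.01
wheel c [ 0.517  -0.2997] z 0.0868 mark ang 2.113 n 625
[ 0.4778 -0.3357 -0.455 ]
"linear": [[-0.4, -0.2, 0], [-1.0, -0.4, 0], [-2.1, 0.6, 0], [-2.8, 2.3, 0], [-3.0, 4.2, 0], [-2.6, 6.1, 0], [-1.7, 7.8, 0], [-0.3, 9.2, 0], [0.8, 9.9, 0], [1.6, 9.6, 0], [1.5, 9.0, 0], [1.1, 8.6, 0]]
"yaw": [-0.03, -0.06, -0.21, -0.39, -0.57, -0.75, -0.93, -1.11, -1.23, -1.29, -1.26, -1.2]
```

View pics/i_wrist.png

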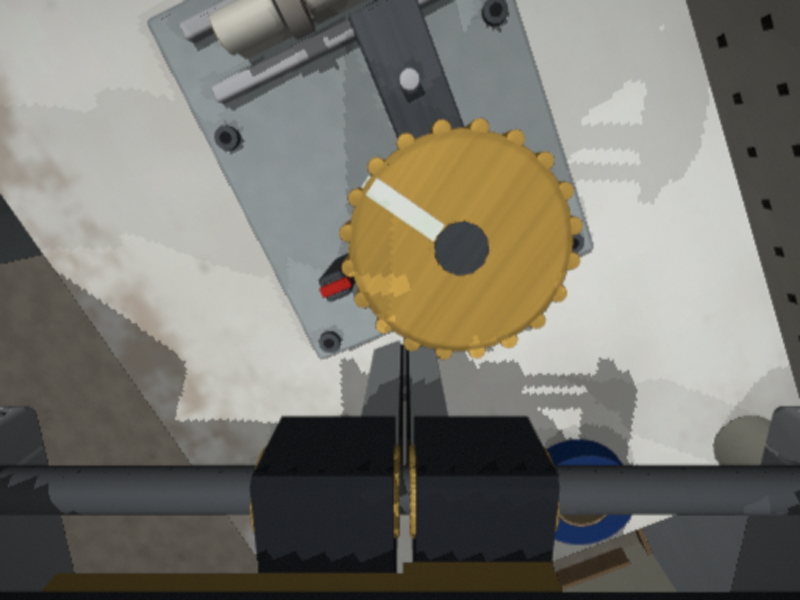

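```bash
python3 - <<'E'
from path import *
p=np.pi
st0=np.array([.4778,-.3357,-.455])
rows(st0,[(p+.92,.050),(p+.78,.056)]+[(p+.59-.19*i,.056) for i in range(10)])
q=pose(p+.59-.19*9,.056);print(q,p)
st1=st0+np.array([.013,.099,0])*0
E
```

```text
"linear": [[-0.6, -0.5, 0], [-1.5, -0.4, 0], [-2.2, 0.6, 0], [-2.7, 1.7, 0], [-2.9, 2.9, 0], [-3.0, 4.1, 0], [-2.8, 5.3, 0], [-2.5, 6.5, 0], [-1.9, 7.6, 0], [-1.1, 8.5, 0], [-0.2, 9.3, 0], [0.9, 10.0, 0]]
"yaw": [-0.01, -0.1, -0.21, -0.33, -0.44, -0.55, -0.67, -0.78, -0.9, -1.01, -1.12, -1.24]
[ 0.48648246 -0.2359137  -1.69279633] 3.141592653589793
```

Emit:
play_rows(linear=[[-0.6,-0.5,0],[-1.5,-0.4,0],[-2.2,0.6,0],[-2.7,1.7,0],[-2.9,2.9,0],[-3.0,4.1,0],[-2.8,5.3,0],[-2.5,6.5,0],[-1.9,7.6,0],[-1.1,8.5,0],[-0.2,9.3,0],[0.9,10.0,0]], yaw=[-0.01,-0.1,-0.21,-0.33,-0.44,-0.55,-0.67,-0.78,-0.9,-1.01,-1.12,-1.24])

```text
t: 8.13
tool_pos: [0.4871, -0.2347, 0.0582]
orientation: [0.466, -0.532, 0.533, -0.466]
wrist_force: [0.3, -0.0, 0.3]
opening: 0.006
```

```bash
python3 - <<'E'
from snap import *
from path import *
s=st()
p=np.pi
st1=np.array([.4868,-.2357,-1.695])
L=[(p-1.2,.048),(p-1.15,.0425)]+[(p-1.05+.12*i,.0425) for i in range(10)]
rows(st1,L);e=pose(*L[-1]);print(e,L[-1])
st2=np.r_[np.round((e-st1)[:2],3),np.round((e-st1)[2],2)]+st1
f=L[-1][0]
rows(st2,[(f+.115*(i+1),.0425) for i in range(8)]+[]);print(f+.115*8-p)
E
```

```text
t 8.13 tcp [ 0.4871 -0.2347  0.0582] yaw -1.704 F [ 0.3 -0.   0.3] q6 1.09 op 0.01
"linear": [[0.7, -0.6, 0], [0.7, -1.2, 0], [0.2, -1.4, 0], [-0.3, -1.7, 0], [-0.8, -2.1, 0], [-1.2, -2.6, 0], [-1.6, -3.0, 0], [-1.9, -3.6, 0], [-2.2, -4.1, 0], [-2.4, -4.7, 0], [-2.5, -5.3, 0], [-2.5, -5.9, 0]]
"yaw": [-0.05, -0.02, 0.04, 0.12, 0.19, 0.26, 0.33, 0.4, 0.48, 0.55, 0.62, 0.69]
[ 0.46135096 -0.29474115 -1.00279633] (3.1715926535897934, 0.0425)
"linear": [[-0.0, -0.6, 0], [0.0, -1.2, 0], [0.1, -1.7, 0], [0.3, -2.3, 0], [0.6, -2.8, 0], [0.9, -3.3, 0], [1.2, -3.7, 0], [1.6, -4.1, 0]]
"yaw": [0.07, 0.14, 0.21, 0.28, 0.35, 0.42, 0.49, 0.55]
0.9500000000000002
```

Emit:
play_rows(linear=[[0.7,-0.6,0],[0.7,-1.2,0],[0.2,-1.4,0],[-0.3,-1.7,0],[-0.8,-2.1,0],[-1.2,-2.6,0],[-1.6,-3.0,0],[-1.9,-3.6,0],[-2.2,-4.1,0],[-2.4,-4.7,0],[-2.5,-5.3,0],[-2.5,-5.9,0]], yaw=[-0.05,-0.02,0.04,0.12,0.19,0.26,0.33,0.4,0.48,0.55,0.62,0.69])

```text
t: 9.13
tool_pos: [0.4597, -0.293, 0.0577]
orientation: [-0.62, 0.342, -0.339, 0.62]
wrist_force: [-5.9, 3.0, 3.4]
opening: 0.007
```

Emit:
play_rows(linear=[[0.0,-0.6,0],[0.0,-1.2,0],[0.1,-1.7,0],[0.3,-2.3,0],[0.6,-2.8,0],[0.9,-3.3,0],[1.2,-3.7,0],[1.6,-4.1,0]], yaw=[0.07,0.14,0.21,0.28,0.35,0.42,0.49,0.55])

```text
t: 9.8
tool_pos: [0.4754, -0.3362, 0.0577]
orientation: [0.69, -0.161, 0.158, -0.688]
wrist_force: [-5.6, -2.2, 0.5]
opening: 0.005
```

```bash
python3 - <<'E'
from snap import *
from path import *
o=snap("j",("wrist",))
s=st();wheel(o["wrist"])
print(pose(np.pi+.95,.0425))
E
```

```text
t 9.85 tcp [ 0.4765 -0.3372  0.0579] yaw -0.453 F [-3.4 -3.4 -0.4] q6 -0.31 op 0.01
wheel c [ 0.5169 -0.2999] z 0.0868 mark ang -2.083 n 520
[ 0.47784175 -0.33602493 -0.45079633]
```

Emit:
play_rows(linear=[[-0.6,-0.5,0],[-1.5,-0.4,0],[-2.2,0.6,0],[-2.7,1.7,0],[-2.9,2.9,0],[-3.0,4.1,0],[-2.8,5.3,0],[-2.5,6.5,0],[-1.9,7.6,0],[-1.1,8.5,0],[-0.2,9.3,0],[0.9,10.0,0]], yaw=[-0.01,-0.1,-0.21,-0.33,-0.44,-0.55,-0.67,-0.78,-0.9,-1.01,-1.12,-1.24])

```text
t: 10.85
tool_pos: [0.4869, -0.2342, 0.0581]
orientation: [0.465, -0.532, 0.533, -0.466]
wrist_force: [-0.0, -0.6, -0.5]
opening: 0.005
```

Emit:
play_rows(linear=[[0.7,-0.6,0],[0.7,-1.2,0],[0.2,-1.4,0],[-0.3,-1.7,0],[-0.8,-2.1,0],[-1.2,-2.6,0],[-1.6,-3.0,0],[-1.9,-3.6,0],[-2.2,-4.1,0],[-2.4,-4.7,0],[-2.5,-5.3,0],[-2.5,-5.9,0]], yaw=[-0.05,-0.02,0.04,0.12,0.19,0.26,0.33,0.4,0.48,0.55,0.62,0.69])

```text
t: 11.85
tool_pos: [0.4605, -0.2926, 0.0577]
orientation: [-0.619, 0.341, -0.34, 0.62]
wrist_force: [-2.5, 3.3, 2.4]
opening: 0.004
```

Emit:
play_rows(linear=[[0.0,-0.6,0],[0.0,-1.2,0],[0.1,-1.7,0],[0.3,-2.3,0],[0.6,-2.8,0],[0.9,-3.3,0],[1.2,-3.7,0],[1.6,-4.1,0]], yaw=[0.07,0.14,0.21,0.28,0.35,0.42,0.49,0.55])

```text
t: 12.52
tool_pos: [0.4761, -0.3352, 0.0578]
orientation: [0.689, -0.16, 0.159, -0.689]
wrist_force: [-3.4, -1.0, 1.3]
opening: 0.004
```

```bash
python3 - <<'E'
from snap import *
o=snap("k",("wrist",))
s=st();wheel(o["wrist"])
E
```

```text
t 12.57 tcp [ 0.4772 -0.3361  0.058 ] yaw -0.454 F [-2.  -0.9 -0.3] q6 -0.31 op 0.0
wheel c [ 0.517  -0.2998] z 0.0869 mark ang -0.152 n 596
```

Emit:
play_rows(linear=[[-0.6,-0.5,0],[-1.5,-0.4,0],[-2.2,0.6,0],[-2.7,1.7,0],[-2.9,2.9,0],[-3.0,4.1,0],[-2.8,5.3,0],[-2.5,6.5,0],[-1.9,7.6,0],[-1.1,8.5,0],[-0.2,9.3,0],[0.9,10.0,0]], yaw=[-0.01,-0.1,-0.21,-0.33,-0.44,-0.55,-0.67,-0.78,-0.9,-1.01,-1.12,-1.24])

```text
t: 13.57
tool_pos: [0.4867, -0.2341, 0.0579]
orientation: [0.465, -0.532, 0.533, -0.466]
wrist_force: [0.3, 0.0, -0.8]
opening: 0.003
```

Emit:
play_rows(linear=[[0.7,-0.6,0],[0.7,-1.2,0],[0.2,-1.4,0],[-0.3,-1.7,0],[-0.8,-2.1,0],[-1.2,-2.6,0],[-1.6,-3.0,0],[-1.9,-3.6,0],[-2.2,-4.1,0],[-2.4,-4.7,0],[-2.5,-5.3,0],[-2.5,-5.9,0]], yaw=[-0.05,-0.02,0.04,0.12,0.19,0.26,0.33,0.4,0.48,0.55,0.62,0.69])

```text
t: 14.57
tool_pos: [0.4603, -0.2925, 0.0576]
orientation: [-0.619, 0.342, -0.34, 0.62]
wrist_force: [-3.3, 3.3, 2.1]
opening: 0.005
```

Emit:
play_rows(linear=[[0.0,-0.6,0],[0.0,-1.2,0],[0.1,-1.7,0],[0.3,-2.3,0],[0.6,-2.8,0],[0.9,-3.3,0],[1.2,-3.7,0],[1.6,-4.1,0]], yaw=[0.07,0.14,0.21,0.28,0.35,0.42,0.49,0.55])

```text
t: 15.23
tool_pos: [0.4758, -0.3351, 0.0576]
orientation: [0.689, -0.161, 0.159, -0.689]
wrist_force: [-4.8, -0.8, 0.8]
opening: 0.006
```

```bash
python3 - <<'E'
from snap import *
o=snap("l",("wrist",))
s=st();wheel(o["wrist"])
E
```

```text
t 15.28 tcp [ 0.4769 -0.3361  0.0578] yaw -0.454 F [-3.  -2.1 -0.2] q6 -0.31 op 0.0
wheel c [ 0.517  -0.2997] z 0.0868 mark ang 1.75 n 632
```

View pics/l_wrist.png

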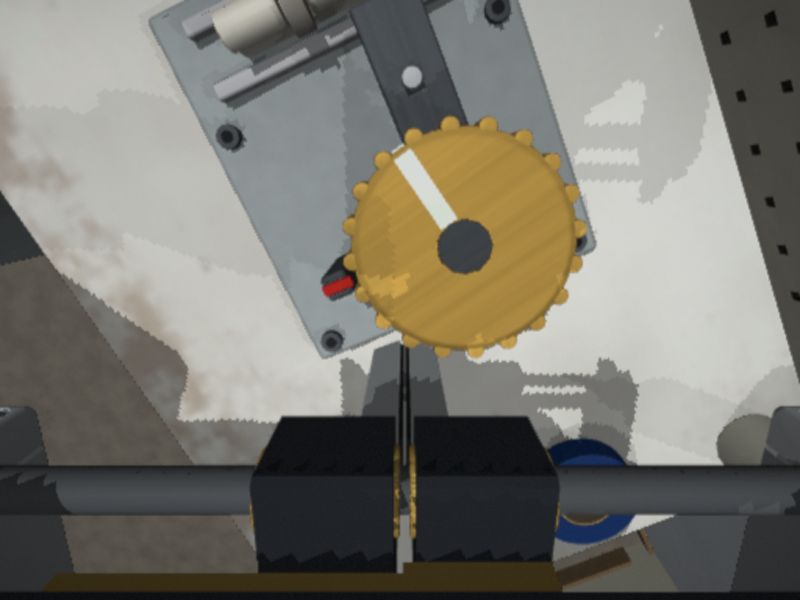

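```bash
python3 - <<'E'
from path import *
p=np.pi
st0=np.array([.4778,-.3357,-.455])
L=[(p+.92,.050),(p+.78,.056)]+[(p+.59-.19*i,.056) for i in range(8)]
rows(st0,L);e=pose(*L[-1]);print(L[-1][0]-p)
st1=st0+np.r_[np.round((e-st0)[:2],3),np.round((e-st0)[2],2)];print(st1)
L=[(p-.78,.050),(p-.76,.0425)]+[(p-.68+.12*i,.0425) for i in range(10)]
rows(st1,L);e=pose(*L[-1])
st2=st1+np.r_[np.round((e-st1)[:2],3),np.round((e-st1)[2],2)];print(L[-1][0]-p)
rows(st2,[(p+.52,.0425),(p+.64,.0425),(p+.7,.0425)])
E
```

```text
"linear": [[-0.6, -0.5, 0], [-1.5, -0.4, 0], [-2.2, 0.6, 0], [-2.7, 1.7, 0], [-2.9, 2.9, 0], [-3.0, 4.1, 0], [-2.8, 5.3, 0], [-2.5, 6.5, 0], [-1.9, 7.6, 0], [-1.1, 8.5, 0]]
"yaw": [-0.01, -0.1, -0.21, -0.33, -0.44, -0.55, -0.67, -0.78, -0.9, -1.01]
-0.7400000000000002
[ 0.4668 -0.2507 -1.465 ]
"linear": [[0.6, -0.2, 0], [1.1, -0.8, 0], [0.8, -1.1, 0], [0.4, -1.6, 0], [0.1, -2.1, 0], [-0.2, -2.7, 0], [-0.4, -3.3, 0], [-0.5, -3.8, 0], [-0.5, -4.5, 0], [-0.5, -5.1, 0], [-0.5, -5.7, 0], [-0.3, -6.2, 0]]
"yaw": [-0.02, -0.01, 0.04, 0.11, 0.18, 0.25, 0.32, 0.4, 0.47, 0.54, 0.61, 0.68]
0.3999999999999999
"linear": [[0.2, -0.6, 0], [0.5, -1.1, 0], [0.6, -1.4, 0]]
"yaw": [0.08, 0.15, 0.18]
```

Emit:
play_rows(linear=[[-0.6,-0.5,0],[-1.5,-0.4,0],[-2.2,0.6,0],[-2.7,1.7,0],[-2.9,2.9,0],[-3.0,4.1,0],[-2.8,5.3,0],[-2.5,6.5,0],[-1.9,7.6,0],[-1.1,8.5,0],[-1.1,8.5,0]], yaw=[-0.01,-0.1,-0.21,-0.33,-0.44,-0.55,-0.67,-0.78,-0.9,-1.01,-1.01])

```text
t: 16.2
tool_pos: [0.4676, -0.2483, 0.058]
orientation: [-0.524, 0.473, -0.474, 0.526]
wrist_force: [1.0, -0.7, 0.6]
opening: 0.007
```

Emit:
play_rows(linear=[[0.6,-0.2,0],[1.1,-0.8,0],[0.8,-1.1,0],[0.4,-1.6,0],[0.1,-2.1,0],[-0.2,-2.7,0],[-0.4,-3.3,0],[-0.5,-3.8,0],[-0.5,-4.5,0],[-0.5,-5.1,0],[-0.5,-5.7,0],[-0.3,-6.2,0]], yaw=[-0.02,-0.01,0.04,0.11,0.18,0.25,0.32,0.4,0.47,0.54,0.61,0.68])

```text
t: 17.2
tool_pos: [0.4625, -0.3124, 0.0572]
orientation: [-0.653, 0.27, -0.268, 0.654]
wrist_force: [-2.7, 1.6, 1.6]
opening: 0.005
```

```bash
python3 - <<'E'
from snap import *
o=snap("m",("wrist",))
s=st();wheel(o["wrist"])
E
```

```text
t 17.25 tcp [ 0.463  -0.3136  0.0573] yaw -0.78 F [-1.6 -0.5  0.4] q6 0.03 op 0.01
wheel c [ 0.5172 -0.2998] z 0.0869 mark ang 2.806 n 560
```

Emit:
play_rows(linear=[[0.1,-0.3,0],[0.2,-0.6,0],[0.4,-0.9,0],[0.5,-1.2,0],[0.6,-1.3,0],[0.6,-1.3,0],[0.6,-1.3,0]], yaw=[0.04,0.08,0.12,0.15,0.17,0.17,0.17])

```text
t: 17.83
tool_pos: [0.469, -0.3255, 0.0574]
orientation: [0.674, -0.215, 0.214, -0.674]
wrist_force: [-2.5, -1.2, 1.5]
opening: 0.004
```

```bash
python3 - <<'E'
from snap import *
o=snap("n",("wrist",))
s=st();wheel(o["wrist"])
E
```

```text
t 17.88 tcp [ 0.4691 -0.3252  0.0574] yaw -0.616 F [-2.5 -0.7  0.1] q6 -0.14 op 0.0
wheel c [ 0.517  -0.2999] z 0.0868 mark ang 3.098 n 552
```

View pics/n_wrist.png

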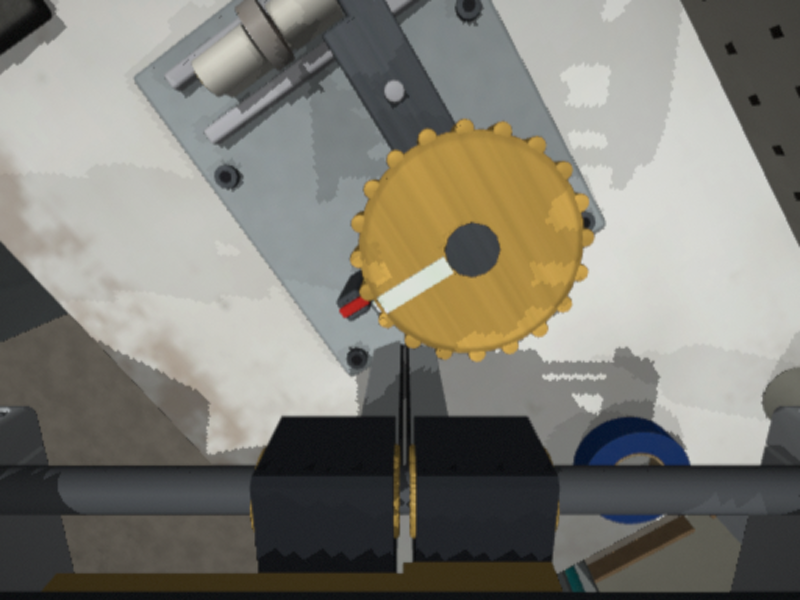

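Emit:
play_rows(linear=[[-0.5,-0.4,0],[-1.5,-1.2,0],[-3,-2,1],[-4,-1.5,4],[-5,0.5,7],[-5.5,4,9],[-5.5,7.5,10],[-5,11,10],[-5,13,10],[-5,14,10],[-5,14,10],[-5,14,10]], yaw=[0,0,-0.1,-0.2,-0.32,-0.44,-0.56,-0.68,-0.8,-0.9,-1.0,-1.02])

```text
t: 18.88
tool_pos: [0.42, -0.1845, 0.1582]
orientation: [0.483, -0.515, 0.517, -0.484]
wrist_force: [-0.5, -0.2, -0.7]
opening: 0.004
```

```bash
python3 - <<'E'
from snap import *
o=snap("o",("scene","wrist"))
s=st();wheel(o["wrist"])
f=o["wrist"]
print([( [round(v*k) for v,k in zip(d["xy"],(800,600))],round(d["p"],2)) for d in find_in(f,"lock")],[( [round(v*k) for v,k in zip(d["xy"],(800,600))],round(d["p"],2)) for d in find_in(f,"red_line")])
E
```

```text
t 18.98 tcp [ 0.42   -0.1853  0.158 ] yaw -1.633 F [ 0.2  0.1 -0. ] q6 1.03 op 0.0
wheel c [ 0.5172 -0.2994] z 0.0869 mark ang 3.1 n 263
[([714, 314], 0.72), ([395, 165], 0.59)] [([509, 139], 0.61)]
```

View pics/o_wrist.png

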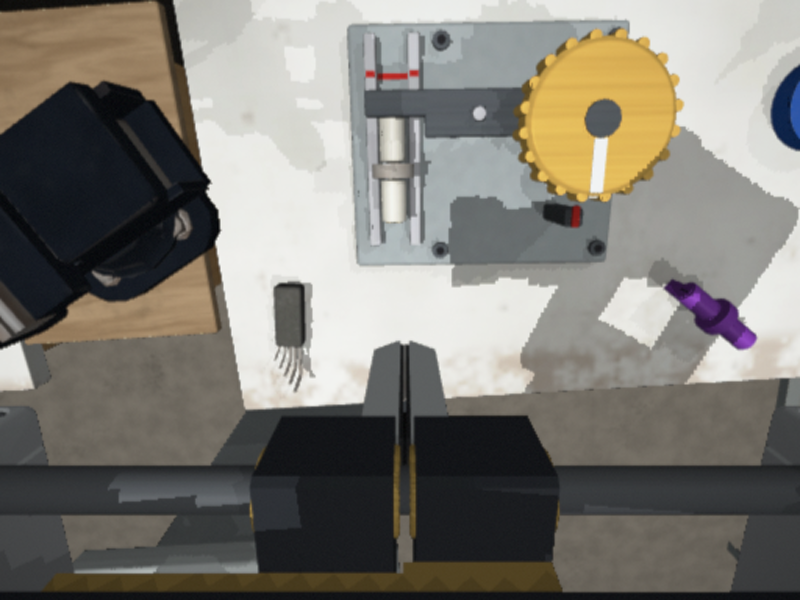

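View pics/o_scene.png

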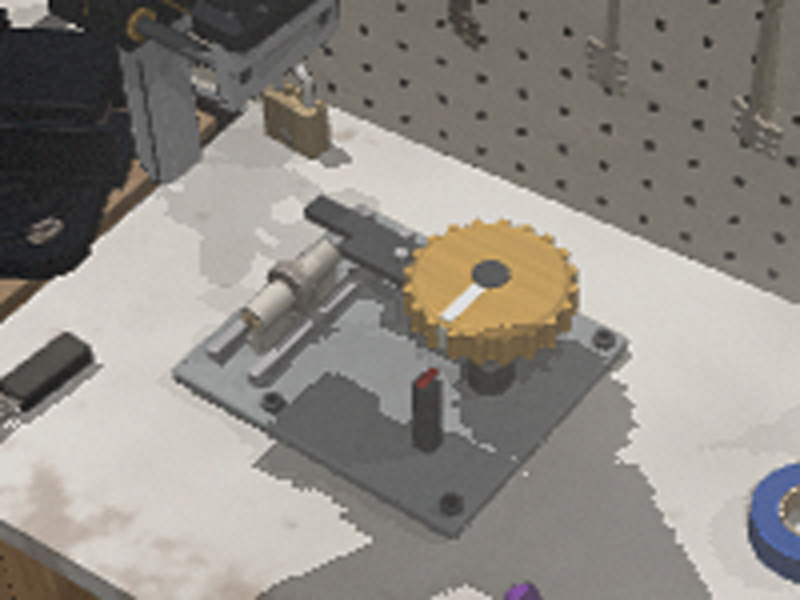

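```bash
python3 - <<'E'
from h import *
f=pickle.load(open("o_wrist.pkl","rb"))
k=1/1.5625
px=lambda x,y:((x+.5)*k-.5,(y+.5)*k-.5)
L=[((-75,85,10),(357,264)),((90,85,10),(348,25)),((-75,-105,10),(605,262)),((90,-105,10),(629,21)),((57,55,10),(393,75))]
for p,uv in L: print(p,ray(f,*px(*uv),p[2]/1000).round(4))
res=lambda j:np.concatenate([(ray(f,*px(*uv),p[2]/1000)-J2W(j,np.array(p)/1000))[0,:2] for p,uv in L]+[2*(np.array([.517,-.2997])-J2W(j,[[.02,-.06,0]])[0,:2])])
r=least_squares(res,np.load("jig.npy"));j=r.x;print(j,r.fun.reshape(-1,2).round(4).tolist());np.save("jig2.npy",j)
rail=[((370,33),(376,243)),((413,33),(417,243))]
a=np.array([[ray(f,*px(*q),.019)[:2] for q in l] for l in rail]);m=a.mean(0);print("rail mid far,near",m,"yaw",np.arctan2(*(m[0]-m[1])[::-1]))
inv=lambda P:np.array([[np.cos(j[2]),np.sin(j[2])],[-np.sin(j[2]),np.cos(j[2])]])@(np.array(P)[:2]-j[:2])
print("jig coords rail",inv(m[0]),inv(m[1]))
P=cloud(f)
J=np.stack([(P[...,0]-j[0])*np.cos(j[2])+(P[...,1]-j[1])*np.sin(j[2]),-(P[...,0]-j[0])*np.sin(j[2])+(P[...,1]-j[1])*np.cos(j[2]),P[...,2]],-1)
m=(abs(J[...,1]-.055)<.02)&(J[...,0]<.03)&(J[...,0]>-.07)&(J[...,2]>.03)&(J[...,2]<.065)
q=J[m]
for x in np.arange(-.06,.03,.004):
    s=q[abs(q[:,0]-x)<.002]
    if len(s): print(x.round(3),len(s),"y",s[:,1].min().round(4),s[:,1].max().round(4),"zmax",s[:,2].max().round(4))
for pt in [(-.052,.055,.0)]: print(J2W(j,[pt]))
m=(abs(J[...,1]-.055)<.03)&(J[...,0]<.06)&(J[...,0]>.02);print("bar z",np.percentile(J[m][:,2],[50,90,97]))
E
```

```text
(-75, 85, 10) [ 0.4312 -0.1512  0.01  ]
(90, 85, 10) [ 0.5923 -0.16    0.01  ]
(-75, -105, 10) [ 0.4206 -0.3386  0.01  ]
(90, -105, 10) [ 0.5827 -0.3462  0.01  ]
(57, 55, 10) [ 0.5601 -0.1877  0.01  ]
[ 0.49999755 -0.2387741  -0.05294691] [[0.0016, -0.0013], [-0.0021, -0.0014], [0.001, 0.0011], [-0.0016, 0.0022], [0.0002, -0.0008], [0.0004, 0.0001]]
rail mid far,near [[ 0.58336683 -0.18856895]
 [ 0.44651426 -0.18236051]] yaw -0.04533475104916449
jig coords rail [0.08059548 0.05454688] [-0.05639387  0.05350408]
-0.04 19 y 0.0472 0.062 zmax 0.0408
-0.036 58 y 0.0471 0.0633 zmax 0.0424
-0.032 59 y 0.0471 0.0631 zmax 0.0428
-0.028 63 y 0.0471 0.063 zmax 0.0429
-0.024 64 y 0.047 0.0629 zmax 0.0425
-0.02 63 y 0.047 0.0627 zmax 0.0426
-0.016 64 y 0.0469 0.0626 zmax 0.043
-0.012 36 y 0.0469 0.0626 zmax 0.0426
-0.008 108 y 0.0417 0.0687 zmax 0.0483
-0.004 106 y 0.0416 0.0685 zmax 0.0486
0.0 60 y 0.0416 0.0684 zmax 0.0478
0.004 68 y 0.0467 0.0633 zmax 0.0436
0.008 76 y 0.0467 0.0631 zmax 0.0434
0.012 67 y 0.0476 0.063 zmax 0.0432
0.016 66 y 0.0476 0.0629 zmax 0.0426
0.02 63 y 0.0475 0.0627 zmax 0.0426
0.024 104 y 0.0353 0.0692 zmax 0.0596
0.028 193 y 0.0353 0.0709 zmax 0.0603
[[ 0.45098114 -0.18109922  0.        ]]
bar z [0.01885665 0.05891558 0.05945164]
```

Emit:
play_rows(linear=[[0.5,0.2,0],[1.5,0.5,-2],[2.3,0.5,-5],[2.3,0.5,-8],[2.3,0.5,-11],[2.3,0.5,-13],[2.3,0.5,-14.2],[2.3,0.5,-14.4],[2.3,0.5,-14.4]], yaw=[0.01,0.01,0.01,0.01,0.01,0.01,0.01,0.01,0.01])

```text
t: 19.83
tool_pos: [0.4422, -0.1795, 0.0127]
orientation: [-0.486, 0.514, -0.512, 0.486]
wrist_force: [0.1, -0.2, 0.1]
opening: 0.005
```

```bash
python3 - <<'E'
from snap import *
o=snap("p",("side","wrist"))
s=st()
j=np.load("jig2.npy")
a=J2W(j,[[-.06,.055,0],[-.0145,.055,0]]);print(a,(a[1]-a[0])*100)
Q=cloud(o["wrist"])-s["tool_pos"]
for z in np.arange(0.005,.05,.005):
    m=(abs(Q[...,0])<.013)&(abs(Q[...,1])<.02)&(abs(Q[...,2]-z)<.0025);q=Q[m]
    if len(q): print(z.round(3),len(q),"x",np.percentile(q[:,0],[2,98]).round(4),"y",np.percentile(q[:,1],[2,98]).round(4))
E
```

```text
t 19.93 tcp [ 0.4437 -0.1804  0.0145] yaw -1.625 F [-0.7 -0.4  0.1] q6 1.06 op 0.0
[[ 0.44299235 -0.18067584  0.        ]
 [ 0.48842859 -0.1830838   0.        ]] [ 4.54362381 -0.2407959   0.        ]
0.005 325 x [0.0011 0.0126] y [-0.0188  0.017 ]
0.015 28 x [0.0063 0.0087] y [-0.0057  0.0051]
0.02 85 x [0.0063 0.0087] y [-0.0103  0.008 ]
0.025 120 x [0.0065 0.0089] y [-0.0127  0.0101]
0.03 134 x [0.0063 0.0088] y [-0.013   0.0106]
0.035 143 x [0.0063 0.0089] y [-0.0126  0.0103]
0.04 157 x [0.0065 0.0091] y [-0.0132  0.0104]
0.045 180 x [0.0062 0.009 ] y [-0.013   0.0105]
```

View pics/p_side.png

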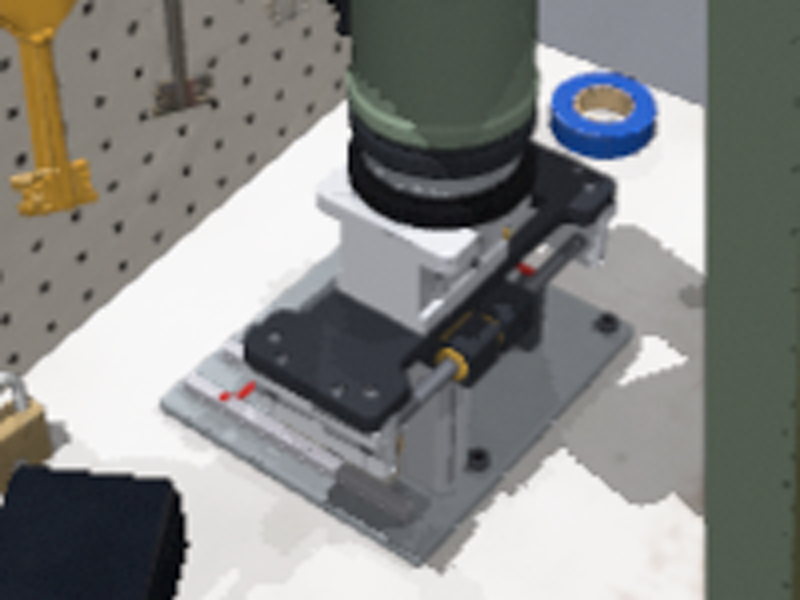

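View pics/p_wrist.png

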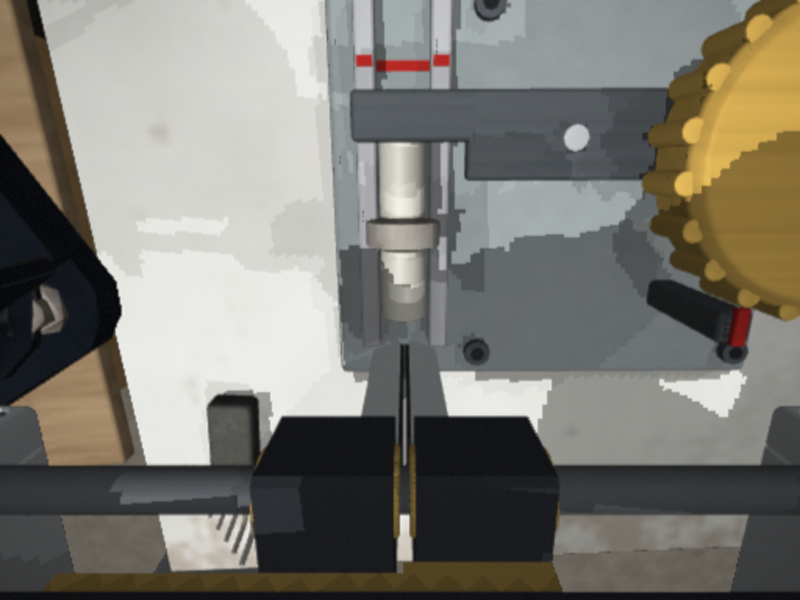

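Emit:
play_rows(linear=[[0.4,0,0],[0.8,0,0],[1.1,-0.1,0],[1.4,-0.1,0],[1.7,-0.1,0],[2.0,-0.1,0],[2.3,-0.1,0],[2.6,-0.1,0],[2.9,-0.2,0],[3.2,-0.2,0],[3.4,-0.2,0],[3.5,-0.2,0]], yaw=[0,0,0,0,0,0,0,0,0,0,0,0])

```text
t: 20.93
tool_pos: [0.4784, -0.1818, 0.0135]
orientation: [0.486, -0.513, 0.514, -0.486]
wrist_force: [-2.1, -0.1, 1.4]
opening: 0.003
```

```bash
python3 snap.py q wrist
```

```text
t 20.93 tcp [ 0.4784 -0.1818  0.0135] yaw -1.625 F [-2.1 -0.1  1.4] q6 1.09 op 0.0
```

View pics/q_wrist.png

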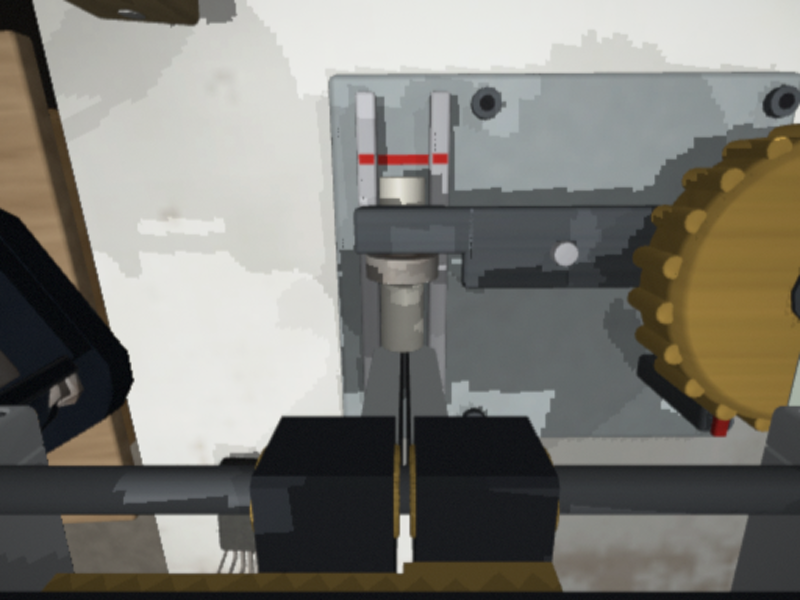

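Emit:
play_rows(linear=[[0.2,0,0],[0.4,0,0],[0.6,0,0],[0.8,-0.1,0],[0.9,-0.1,0],[1.0,-0.1,0],[1.0,-0.1,0],[1.0,-0.1,0]], yaw=[0,0,0,0,0,0,0,0])

```text
t: 21.65
tool_pos: [0.4881, -0.1828, 0.0137]
orientation: [0.486, -0.513, 0.514, -0.486]
wrist_force: [-0.9, 0.1, 0.2]
opening: 0.008
```

```bash
python3 - <<'E'
from snap import *
o=snap("r",("wrist",));s=st();T=s["tool_pos"];j=np.load("jig2.npy")
J=lambda P:((P[...,0]-j[0])*np.cos(j[2])+(P[...,1]-j[1])*np.sin(j[2]),-(P[...,0]-j[0])*np.sin(j[2])+(P[...,1]-j[1])*np.cos(j[2]))
print("tcp jig",J(T))
P=cloud(o["wrist"]);x,y=J(P);m=(abs(y-.055)<.007)&(P[...,2]>.034)&(P[...,2]<.044)&(x>.038)&(x<.1)
print("front x",x[m].max(),m.sum(),np.percentile(x[m],98))
E
```

```text
t 21.7 tcp [ 0.4881 -0.1828  0.0138] yaw -1.625 F [-0.5  0.1 -0.6] q6 1.1 op 0.01
tcp jig (np.float64(-0.014817996094469427), np.float64(0.05522567574202772))
front x 0.059921658572152064 887 0.059882492806896434
```

View pics/r_wrist.png

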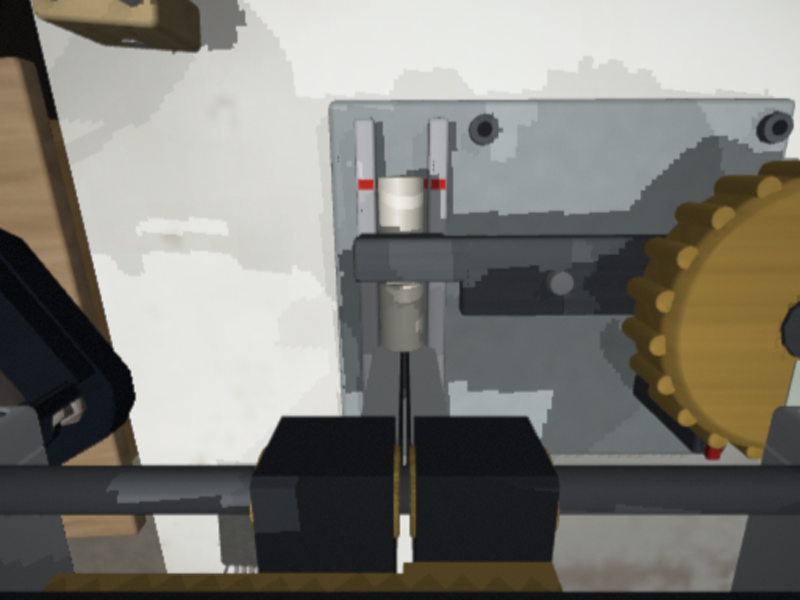

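Emit:
play_rows(linear=[[-0.5,0,0],[-1.5,0.1,0],[-3,0.2,0],[-5,0.2,0],[-6,0.2,2],[-7,0.2,5],[-7,0.2,8],[-7,0.2,11],[-7,0.2,14],[-7,0.2,15],[-7,0.2,15]], yaw=[0,0,0,0,0,0,0,0,0,0,0])

```text
t: 22.62
tool_pos: [0.4194, -0.1821, 0.1668]
orientation: [0.486, -0.511, 0.516, -0.487]
wrist_force: [-0.1, 0.2, 0.1]
opening: 0.005
```

```bash
python3 - <<'E'
from snap import *
o=snap("s");s=st();j=np.load("jig2.npy")
J=lambda P:((P[...,0]-j[0])*np.cos(j[2])+(P[...,1]-j[1])*np.sin(j[2]),-(P[...,0]-j[0])*np.sin(j[2])+(P[...,1]-j[1])*np.cos(j[2]))
for n in ("wrist","scene","side"):
    print(n)
    c,a=wheel(o[n]); print("  joint",12.566+((a-(np.pi+j[2])+np.pi)%(2*np.pi)-np.pi))
    P=cloud(o[n]);x,y=J(P);m=(abs(y-.055)<.008)&(P[...,2]>.034)&(P[...,2]<.046)
    f=m&(x>.043)&(x<.1);r=m&(x<.02)&(x>-.06)
    print("  front",np.percentile(x[f],97) if f.any() else None,"rear",np.percentile(x[r],3) if r.any() else None,"y",y[f].mean() if f.any() else None)
    # moved objects: compare find_in
    for th in ("padlock","allen_set","tape_roll"):
        d=find_in(o[n],th);print("  ",th,[([round(v*k) for v,k in zip(e["xy"],(512,384))],round(e["p"],2)) for e in d][:2])
E
```

```text
t 22.77 tcp [ 0.4163 -0.1799  0.1617] yaw -1.625 F [-0.5  0.1 -0. ] q6 1.03 op 0.0
wrist
wheel c [ 0.5175 -0.2998] z 0.0869 mark ang 3.101 n 259
  joint 12.578386135297464
  front 0.05906483585893374 rear -0.005853497676039228 y 0.05476452326072729
   padlock []
   allen_set [([189, 200], 0.64)]
   tape_roll [([503, 72], 0.97)]
scene
wheel c [ 0.5181 -0.2986] z 0.0861 mark ang 3.027 n 35
  joint 12.504656224173813
  front 0.06014742691555083 rear -0.0059873754136140975 y 0.05348758455380977
   padlock [([213, 150], 0.77), ([349, 249], 0.27)]
   allen_set [([152, 218], 0.86)]
   tape_roll [([344, 249], 0.94)]
side
wheel c [ 0.5213 -0.2756] z 0.0882 mark ang 0.57 n 3
  joint 10.047847430111936
  front 0.059560609725829425 rear -0.006242298540332792 y 0.058752417962254985
   padlock [([137, 261], 0.57)]
   allen_set []
   tape_roll [([291, 183], 0.9), ([211, 248], 0.51)]
```

View pics/s_wrist.png

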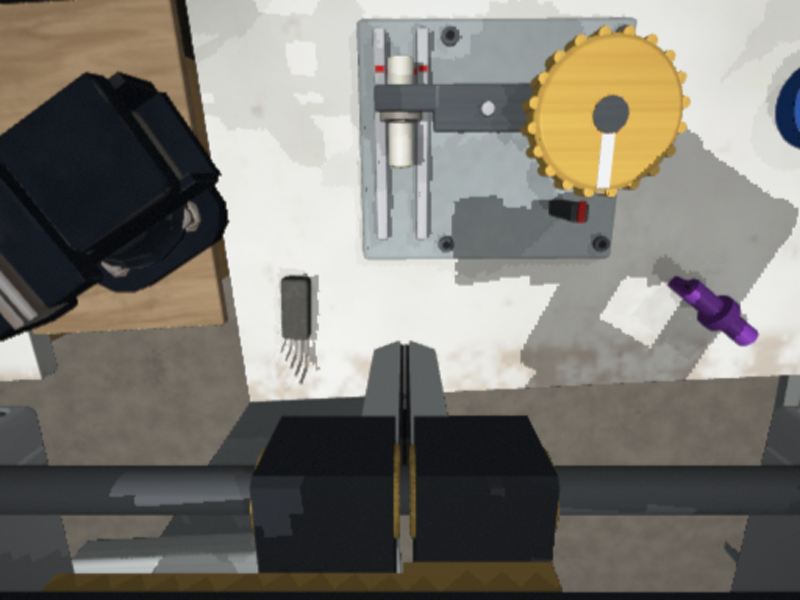

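View pics/s_side.png

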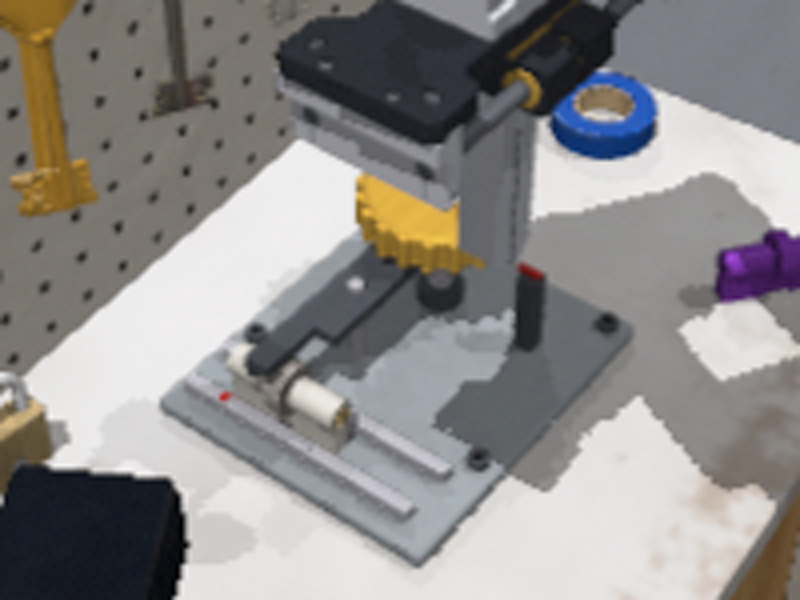

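```bash
python3 -c "
from station import *
print(hand_in())"
```

```text
the job is handed in; nothing more can be done
None
```

I turned the brass wheel anticlockwise with the closed fingertip, then pushed the lock to the red line and handed the job in at about 23 s of the 72 s allowed. The hand-in reported no verdict.

- **Wheel:** my reading is that it started at about 3.7 rad, and five strokes took it to its second pass of the pointer. The last checks gave 12.58 rad (wrist camera) and 12.50 rad (scene camera), against a target of 12.57. The keeper bar's top stands at about 59.5 mm, which fits two full turns.
- **Lock:** I pushed the steel lock under the bar with about 2 N. All three cameras put its front 59–60 mm along the jig, so its origin is about 25–26 mm (20–60 is allowed). It stands upright in the channel.
- **Other things:** the trained networks found the padlock, hex key holder and tape roll within a few pixels of where they started. The arm was about 16 cm up and touching nothing when I handed in.

**Checks that disagreed or failed:**
- All three cameras showed the fingertips about 13 mm above the reported tool position, not 19 mm below it as stated. I used the camera value, and both contacts came out right with it.
- In the final look the gripper hid the wheel from the side camera, so I discarded its wheel reading. The side camera also missed the hex key holder, and the padlock was out of the wrist camera's view.

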